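# Open the roof of the terrace model and switch its lights on

### The job

Get the model of the long terrace ready to show: take the palette knife from the cutting mat, lever the hinged roof up with its blade (there is a slot for it under the middle of the front eave), not with your fingers, and tip the roof right back until it rests on its stop. Slide the lighting switch in the loft all the way across to its other end, and lay the knife back flat on the cutting mat. Leave the roof open and everything else where it is.

Things in the scene. Friction and masses are not known exactly. Their poses are not given: they have to be found in the camera images.
- site: Site board of the model, 280 x 340 x 18 mm, fixed: a terrace of three model houses under one dark gable roof. Origin: centre of its underside; x from street to rear, y along the terrace, z up. House at x -35 to 95, y -110 to 110 mm; 4 mm walls end 93 mm above the table. Trees up to 85 mm above the board stand at its ends (|y| about 150 mm), two model cars on the street (x -140 to -90 mm)
- roof_slot (a point): Middle of the pry slot's mouth, in the outer face of the front wall, 89.5 mm above the table; axes as the board's. The slot is a notch in the wall's top edge, 70 mm wide along y, 7 mm high (86 to 93 mm above the table), closed above by the roof's flat underside; behind the 4 mm wall the loft is free. The eave overhangs the wall by 10 mm, underside at 93 mm. A brass wear strip marks its sill
- roof_hinge (a point): Middle of the roof's hinge line, at the rear wall's top, 93 mm above the table and 132 mm behind the slot's mouth; fixed to the house. The hinge line runs along the board's y. The roof's flat underside (a ceiling board) passes through the hinge line
- roof (a joint): Angle of the roof about its hinge, rad: 0 shut; the front eave rises as it grows; it rests on its stop at 1.85, leaning backwards. The roof weighs about 0.3 kg (about 2 N to lift at the slot); let go, it falls shut from below about 1.1, may stay put between, and falls back by itself onto the stop from beyond about 1.6
- roof_eave (a point): Middle of the front eave's edge, on the roof, 142 mm from the hinge line, half-way up the 4 mm ceiling board. The roof is 232 mm long along y and its ridge stands 52 mm above the ceiling board's underside
- switch (a joint): Travel of the lighting slide switch, m: about 0 (off) at the start, 0.014 at its other end (on). It slides along the board's +y and stays where it is left; it takes 1 to 2 N
- switch_cap (a point): Centre of the switch's grey cap, 12 x 12 x 14 mm, 81 mm above the table, in the loft under the roof, on a black battery pack (40 x 56 mm, top at 74 mm). Axes as the board's. The loft is 122 x 212 mm inside; all else in it is below 73 mm. At the start the cap's centre is about 60 mm from the inside face of the +y end wall and 53 mm from that of the front wall
- knife: The palette knife, loose: wooden handle 100 mm long, 18 mm wide, 24 mm high (8 mm of it a brass ferrule at the blade), and a thin steel blade 85 mm long, 26 mm wide, 2 mm thick with a round end, half-way up the handle. Origin: on the handle's underside, below point knife_grip. x points along the knife to the blade's tip, z up as it lies on its handle. It weighs 80 g
- knife_grip (a point): Balance point of the palette knife, in the handle, half-way up (12 mm above its underside) and 27 mm behind the blade's root; axes as the knife's. The handle reaches from 73 mm behind to 27 mm ahead of it
- knife_tip (a point): Tip of the palette knife's blade, 112 mm ahead of knife_grip and at the same height; axes as the knife's
- mat: Green cutting mat with a grid, 280 (x) x 210 (y) x 3 mm, fixed to the table. Origin: centre of its underside. The palette knife, a dusting brush and a steel rule lie on it side by side, about 70 mm apart along its y
- brush: Dusting brush lying on the mat, 160 mm long, 20 mm wide, 12 mm high: leave alone
- rule: Steel rule lying on the mat, 160 x 26 x 3 mm: leave alone
- car_a: White model car, 24 x 58 x 22 mm, on the board's street: leave alone
- car_b: Grey model car, 24 x 58 x 22 mm, on the board's street: leave alone
- glue: Glue bottle, 44 mm across, 125 mm high: leave alone
- mug: White mug, 82 mm across, 92 mm high: leave alone
- jar: Glass jar, 56 mm across, 60 mm high: leave alone
- massing: Wooden massing model of a building, 60 x 90 x 65 mm: leave alone
Mind the look-alikes: they are no part of the job. Of the things shaped like the knife, the wooden one is meant.

How it is judged:
By the outcome, as a careful person would: the job done as asked, in the order asked, and still so for the second after the job is handed in, with the robot touching nothing.
It also fails if it takes over 69 s, if anything falls off the work surface, if the arm or the gripper's body presses on something with over 40 N, if the wrist force passes 120 N, or if a joint passes its speed limit or range.

### The arm

A 6-joint arm with a two-finger parallel gripper is mounted at the origin on the work surface. World frame = base frame: x ahead of the robot, y to its left, z up, the work surface at z = 0. Lengths are in mm, angles in rad, forces in N, time in s.
With the tool pointing down it reaches from about 250 to 850 mm from the base axis. Payload 12.5 kg.
Tool frame: the origin (TCP) lies on the centre line of the jaws, within the pads' length; the fingertips stand env.tip_reach ahead of it and the grasp point (between the pads) lies 6 mm ahead of it (env.tip_reach is the distance from the TCP to the fingertips, in mm); z points along the fingers, y is the line along which they close (so a half turn about z gives the same grasp; the last joint's range is limited). The gripper opens to 93 mm and grips with 3 to 60 N. Pads are 15 mm wide; open, the fingers measure 128 mm over their backs; the gripper's body (75 mm by 188 mm) begins 65 mm behind the grasp point.
Start: joints at [1.18, 0.351, 1.652, -0, 1.139, -0.085], TCP at [165.549, 524.479, 212.833] pointing down, gripper open.
Joint ranges: [-2.75, 2.75], [-0.79, 2.1], [0.01, 2.65], [-1.57, 4.71], [0.07, 3.14], [-2.87, 2.87]. Speed limits (rad/s): [2.22, 2.22, 2.79, 3.14, 3.14, 3.14].

### API

Orientations are given as a unit quaternion [x, y, z, w].
In Python, from workcell import monitor, imaging, workorder, env gives the robot as it stands.
- The arm moves only by the tool carry_out, never from a script. Its argument "steps" is one flat list of numbers, 6 for each row, row after row: the shift along the tool's x, y, z normalised to -1 to 1, where 1 is 0.1 m, then the turn, a rotation vector about the tool's x, y, z normalised to -1 to 1, where 1 is 30 degrees. A call has 1 to 10 rows; each row shifts and turns the commanded pose from where the row before left it, along the tool's axes as they then stand; what a row does not reach is not made up. A row lasts 1/8 s, in which the tool goes at most 62.5 mm and 10.7 degrees, less where a joint would pass 70% of its speed; a pose out of reach is approached as far as the arm can. A call with a number of a shift or a turn outside -1 to 1 is refused whole. A call with a gripper value outside its range is refused whole. "claw" is the closure, from 0 (fully open) to 1 (shut), set as the call begins (left out, the last holds). The fingers move at their own pace and stop on an object; "squeeze" is the grip in N (left out, the last holds). Time passes only in rows, so rows that do not move let the fingers close. It gives the time, the measured TCP pose, the force, the opening and the grip force at its end, in the units of the state.
- monitor.observe(): the state, without advancing time (a new reading comes with each control period).
- imaging.grab_frame(name): name is "scene" or "top" or "wrist"; returns a dict with "color" (384x512x3 uint8, blue, green, red), "mtx" (3x3 intrinsics, pixels), "distortion" ([k1, k2, p1, p2, k3] as OpenCV has them; the pictures are not rectified), "rvec" (rotation vector, rad) and "tvec" (3), from world to camera coordinates, as OpenCV has them; the wrist camera has in their place "T_tool_cam" (4x4, takes a point from camera to tool coordinates, whose origin is the TCP and whose axes are the flange's). Camera axes: x right, y down, z forward; pixel columns grow to the right and rows downward; lengths in mm; the calibration is good to about 2 mm. A picture is of the moment at which its call begins: read the wrist's pose just before it. There is no depth.
- workorder.close_job(): hands the job in; it is judged then, once.
The state is a dict: "time": time; "joint_positions": joint angles; "qvel": joint speeds; "tau": joint torques, N m; "position": TCP position; "tool_rot": TCP orientation; "ft_force": force on the tool from outside, world axes, zero at the start; "torque": the same for the moment, N m; "grip_width": finger opening in mm; "grasp_force": force on a finger pad.
Only numpy, scipy, OpenCV 4.12 (cv2) and the standard library are available. Lean on these libraries where they do the work, as an engineer would, in place of code of your own. Each camera call takes 0.05 s, during which the arm holds its last target. There are 200 camera calls.

## Working session

There is one attempt and no reset: what is moved stays moved. The work goes in short steps, Python scripts to look and compute and a tool call to move; the robot and the scene stay as the last step left them, time stands still between calls to the robot, and variables do not carry over. Pictures are saved under pics/ and viewed, at most 10 in all, crops included, and the job is handed in when it is done.

Besides the shell and the picture viewer there is one more tool, called after "Request:" as name(argument=value, ...) on one line, values as JSON. carry_out: Moves the arm, as the interface text tells. Scaled input: -1 to 1 covers 0.1 m each way for a shift and 30 degrees each way for a turn. Its arguments: {"type":"object","properties":{"steps":{"type":"array"},"claw":{"type":"number"},"squeeze":{"type":"number"}},"required":["steps"]}

```bash
ls; mkdir -p pics; python3 - <<'E'
from workcell import monitor, imaging, env
import cv2, json
print(monitor.observe()); print(env.tip_reach)
for n in ("scene","top","wrist"):
    f=imaging.grab_frame(n); cv2.imwrite(f"pics/{n}0.png",f["color"])
    print(n,{k:(v.tolist() if hasattr(v,'tolist') else v) for k,v in f.items() if k!="color"})
E
```

```text
pics
{'time': 0.0, 'joint_positions': array([ 1.18046368e+00,  3.51239634e-01,  1.65242105e+00, -8.97786904e-06,
        1.13908673e+00, -8.45869230e-02]), 'qvel': array([ 2.51418950e-05,  5.87795732e-04,  1.18476318e-03,  3.07707699e-04,
       -9.47963936e-04, -1.15040214e-03]), 'tau': array([ 3.18003164e-03, -4.97300792e+01, -2.85276818e+01,  6.99661975e-02,
        2.55174102e-02, -1.36519961e-04]), 'position': array([165.39077815, 524.17938598, 212.30072325]), 'tool_rot': array([ 1.52276232e-01,  9.88337805e-01, -5.62140167e-04, -1.31858876e-04]), 'ft_force': array([-0.08986711,  0.32924178, -0.04173738]), 'torque': array([-0.00701075, -0.03190678,  0.02881296]), 'grasp_force': 0.0, 'grip_width': 92.61525692378946}
25.0
scene {'mtx': [[381.03070939034654, 0.0, 250.42259647271888], [0.0, 381.03070939034654, 192.24232964201343], [0.0, 0.0, 1.0]], 'distortion': [0.02492875744024312, 0.0, 0.0, 0.0, 0.0], 'rvec': [1.6226563078417953, 1.927059431192897, -0.7866712309926822], 'tvec': [25.59464558695651, -280.9881686095333, 1492.2561378024213]}
top {'mtx': [[385.34339912606504, 0.0, 252.250513499975], [0.0, 385.34339912606504, 180.49809953371624], [0.0, 0.0, 1.0]], 'distortion': [-0.010442445090972502, 0.0, 0.0, 0.0, 0.0], 'rvec': [2.1460885199451347, -2.1128963310613122, 0.19479400359967233], 'tvec': [54.879735552196934, 487.2756195696825, 1124.775052726783]}
wrist {'mtx': [[326.09431514520924, 0.0, 252.63855292773158], [0.0, 326.09431514520924, 192.7448970290063], [0.0, 0.0, 1.0]], 'distortion': [-0.09563012285458743, 0.0, 0.0, 0.0, 0.0], 'T_tool_cam': [[0.0012852145085800403, -0.95786977294537, -0.28720001097014264, 81.49764678009376], [0.9999989717801219, 0.0014137659646037927, -0.00024021759672988673, 0.26824782058954], [0.0006361307753804333, -0.2871994069342421, 0.9578706050371593, -171.59298631322937], [0.0, 0.0, 0.0, 1.0]]}
```

View pics/top0.png

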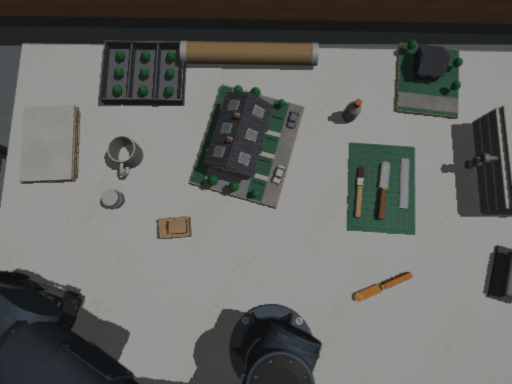

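View pics/scene0.png

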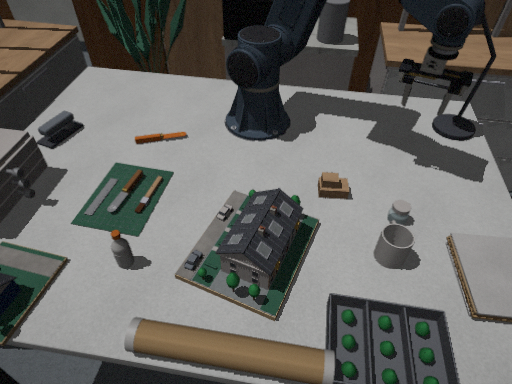

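The top view shows the board near (248,145) with its street to the right, and the mat near (380,187). The wooden palette knife, with its steel blade up-image, is at (383,190). The brush is at (359,192), the rule at (405,183), and an orange look-alike knife lies off the mat at (384,286). The scene view agrees.

```bash
cat > h.py <<'E'
import numpy as np, cv2
from scipy.spatial.transform import Rotation as R
from workcell import monitor, imaging, env
def cam(n):
    s=monitor.observe(); f=imaging.grab_frame(n)
    if n=="wrist":
        T=np.eye(4);T[:3,:3]=R.from_quat(s["tool_rot"]).as_matrix();T[:3,3]=s["position"]
        M=T@f["T_tool_cam"]; Rc=M[:3,:3]; c=M[:3,3]
    else:
        Rw=cv2.Rodrigues(np.array(f["rvec"]))[0]; Rc=Rw.T; c=-Rc@np.array(f["tvec"]).ravel()
    f["Rc"]=Rc; f["c"]=c; return f
def ray(f,uv):
    p=cv2.undistortPoints(np.array(uv,float).reshape(-1,1,2),np.array(f["mtx"]),np.array(f["distortion"])).reshape(-1,2)
    return np.c_[p,np.ones(len(p))]@f["Rc"].T
def plane(f,uv,z):
    d=ray(f,uv); return f["c"]+d*((z-f["c"][2])/d[:,2])[:,None]
def proj(f,P):
    Rw=f["Rc"].T; return cv2.projectPoints(np.array(P,float).reshape(-1,3),cv2.Rodrigues(Rw)[0],-Rw@f["c"],np.array(f["mtx"]),np.array(f["distortion"]))[0].reshape(-1,2)
def pose():
    s=monitor.observe(); return s["position"],R.from_quat(s["tool_rot"]),s
def mask(f,lo,hi): return cv2.inRange(cv2.cvtColor(f["color"],cv2.COLOR_BGR2HSV),lo,hi)
E
python3 - <<'E'
from h import *
f=cam("top"); im=f["color"]
a=cv2.resize(im[130:245,335:430],None,fx=4,fy=4,interpolation=cv2.INTER_CUBIC)
b=cv2.resize(im[80:210,185:310],None,fx=3.5,fy=3.5,interpolation=cv2.INTER_CUBIC)
h=max(a.shape[0],b.shape[0]); c=np.zeros((h,a.shape[1]+b.shape[1],3),np.uint8)
c[:a.shape[0],:a.shape[1]]=a; c[:b.shape[0],a.shape[1]:]=b; print(a.shape,b.shape)
cv2.imwrite("pics/crop1.png",c[:600,:800])
m=mask(f,(60,60,40),(95,255,160)); cs,_=cv2.findContours(m,cv2.RETR_EXTERNAL,cv2.CHAIN_APPROX_NONE)
for q in cs:
    if cv2.contourArea(q)>1500:
        bx=cv2.boxPoints(cv2.minAreaRect(q)); print(bx.tolist(), plane(f,bx,3).round().tolist())
m=mask(f,(2,90,40),(20,255,200)); n,l,st,ce=cv2.connectedComponentsWithStats(m)
for i in range(1,n):
    if st[i,4]>15: print(st[i],ce[i], plane(f,[ce[i]],20).round())
E
```

```text
(460, 380, 3) (455, 438, 3)
[[348.0, 142.99996948242188], [414.0, 142.99996948242188], [414.0, 232.99996948242188], [348.0, 232.99996948242188]] [[621.0, -242.0, 3.0], [624.0, -455.0, 3.0], [338.0, -438.0, 3.0], [335.0, -234.0, 3.0]]
[   0    0  512   24 9729] [273.70449173   9.15058074] [[ 1.079e+03 -1.000e+00  2.000e+01]]
[ 187   41  125   23 2585] [248.92340426  51.91489362] [[921.  80.  20.]]
[354  99   8   8  43] [357.69767442 102.39534884] [[ 752. -273.   20.]]
[ 72 108   6  72 129] [ 75.26356589 145.42635659] [[594. 621.  20.]]
[234 114   6   5  16] [236.5625 116.1875] [[698. 116.  20.]]
[226 138   6   5  20] [228.85 140.15] [[619. 138.  20.]]
[358 167   6  10  54] [360.31481481 171.44444444] [[ 525. -274.   20.]]
[355 186   7  31 151] [357.88741722 201.33112583] [[ 431. -263.   20.]]
[378 189   9  30 171] [381.87134503 203.84210526] [[ 424. -336.   20.]]
[159 217  31  21 565] [173.98053097 227.08141593] [[344. 297.  20.]]
[354 272  58  30 461] [380.71366594 286.61822126] [[ 178. -322.   20.]]
```

View pics/crop1.png

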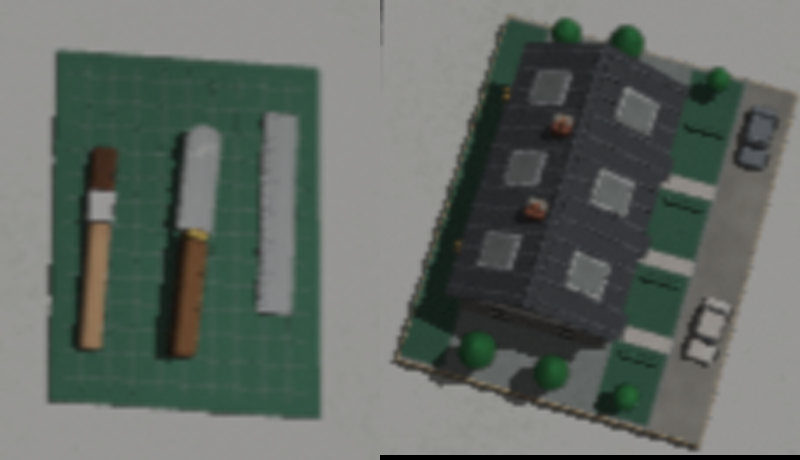

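The crop shows the knife in the middle of the mat, tip at crop (204,125) and handle end at (183,353). The board's corners are at (510,17), (795,92), (697,447) and (397,360), with the street on the right.

```bash
python3 - <<'E'
from h import *
f=cam("top")
k=np.array([[204,125],[183,353],[197,236]])/4+[335,130]
P=plane(f,k,15); print("knife",P.round(1), np.linalg.norm(P[0]-P[1]))
d=P[0]-P[1]; yaw=np.degrees(np.arctan2(d[1],d[0])); u=d/np.linalg.norm(d); print("yaw",yaw,"grip",P[0]-112*u, P[1]+73*u)
b=np.array([[510-380,17],[795-380,92],[697-380,447],[397-380,360]])/3.5+[185,80]
B=plane(f,b,18); print(B.round(1)); c=B.mean(0)
x=(B[0]-B[1])+(B[3]-B[2]); print("board",c, np.degrees(np.arctan2(x[1],x[0])),[np.linalg.norm(B[i]-B[i-1]) for i in range(4)])
E
```

```text
knife [[ 559.8 -357.3   15. ]
 [ 380.4 -332.8   15. ]
 [ 471.3 -347.7   15. ]] 181.059909866855
yaw -7.769980707952218 grip [ 448.80112253 -342.1297385    15.        ] [ 452.70503795 -342.66242476   15.        ]
[[804.8 164.9  18. ]
 [736.  -98.9  18. ]
 [407.5 -10.3  18. ]
 [480.5 255.3  18. ]]
board [607.18895487  77.75986212  18.        ] 75.00922252647833 [np.float64(336.71035489203433), np.float64(272.5981922629939), np.float64(340.3271478655053), np.float64(275.4181030650734)]
```

```bash
cat >> h.py <<'E'
def down(yaw,pitch=0):
    """tool x along yaw (deg), pitched nose-down, tool z down"""
    return R.from_euler("Z",yaw,degrees=True)*R.from_euler("Y",pitch,degrees=True)*R.from_euler("X",180,degrees=True)
def plan(targets, nd=2):
    """targets: list of (position, Rotation, rows) -> tool-frame rows, rounded with carry-over"""
    p,q,_=pose(); rows=[]
    p0,q0=p,q
    for P,Q,n in targets:
        P=np.array(P,float); w=(q0.inv()*Q).as_rotvec()
        for i in range(1,n+1):
            pi=p0+(P-p0)*i/n; qi=q0*R.from_rotvec(w*i/n)
            sh=np.round(q.inv().apply(pi-p)/100,nd); tu=np.round(np.degrees((q.inv()*qi).as_rotvec())/30,nd+(nd<3))
            p=p+q.apply(sh*100); q=q*R.from_rotvec(np.radians(tu*30)); rows.append(np.r_[sh,tu])
        p0,q0=P,Q
    for i in range(0,len(rows),10): print("["+", ".join(f"{v+0:g}" for v in np.array(rows[i:i+10]).ravel())+"]")
    print("end",p.round(1))
E
python3 - <<'E'
from h import *
plan([((435,-340,170),down(-7.8),20)])
E
```

```text
[-0.26, -0.37, 0.02, 0, 0, 0.284, -0.31, -0.33, 0.02, 0, 0, 0.284, -0.36, -0.28, 0.02, 0, 0, 0.283, -0.39, -0.22, 0.03, 0, 0, 0.284, -0.42, -0.17, 0.02, 0, 0, 0.284, -0.44, -0.1, 0.02, 0, 0, 0.284, -0.45, -0.03, 0.02, 0, 0, 0.284, -0.46, 0.04, 0.02, 0, 0.001, 0.283, -0.44, 0.1, 0.02, 0, 0, 0.284, -0.42, 0.16, 0.02, 0, 0, 0.284]
[-0.39, 0.23, 0.03, 0, 0, 0.284, -0.35, 0.28, 0.02, 0, 0, 0.284, -0.31, 0.33, 0.02, 0, 0, 0.283, -0.26, 0.38, 0.02, 0, 0, 0.284, -0.2, 0.4, 0.02, 0, 0, 0.284, -0.13, 0.44, 0.02, 0, 0, 0.284, -0.07, 0.44, 0.02, 0, 0, 0.284, -0.01, 0.46, 0.02, 0, 0, 0.283, 0.07, 0.44, 0.03, 0, 0, 0.284, 0.13, 0.44, 0.02, 0, 0.001, 0.284]
end [ 435.3 -340.2  169.7]
```

Request:
carry_out(steps=[-0.26,-0.37,0.02,0,0,0.284,-0.31,-0.33,0.02,0,0,0.284,-0.36,-0.28,0.02,0,0,0.283,-0.39,-0.22,0.03,0,0,0.284,-0.42,-0.17,0.02,0,0,0.284,-0.44,-0.1,0.02,0,0,0.284,-0.45,-0.03,0.02,0,0,0.284,-0.46,0.04,0.02,0,0,0.283,-0.44,0.1,0.02,0,0,0.284,-0.42,0.16,0.02,0,0,0.284], claw=0.3)

```text
time: 1.5
position: [300.2, 90.8, 192.0]
tool_rot: [0.782, 0.623, 0.0, 0.0]
ft_force: [0.7, -0.1, -0.3]
grip_width: 65.4
grasp_force: 0.0
```

Request:
carry_out(steps=[-0.39,0.23,0.03,0,0,0.284,-0.35,0.28,0.02,0,0,0.284,-0.31,0.33,0.02,0,0,0.283,-0.26,0.38,0.02,0,0,0.284,-0.2,0.4,0.02,0,0,0.284,-0.13,0.44,0.02,0,0,0.284,-0.07,0.44,0.02,0,0,0.284,-0.01,0.46,0.02,0,0,0.283,0.07,0.44,0.03,0,0,0.284,0.13,0.44,0.02,0,0,0.284])

```text
time: 2.75
position: [435.6, -341.4, 169.6]
tool_rot: [0.998, -0.071, -0.0, -0.0]
ft_force: [-0.1, 0.5, 0.4]
grip_width: 64.8
grasp_force: 0.0
```

```bash
python3 - <<'E'
from h import *
p,q,s=pose(); print(p,q.as_euler("ZYX",degrees=True),s["time"],s["joint_positions"].round(2),s["grip_width"])
f=cam("wrist"); cv2.imwrite("pics/w1.png",f["color"])
E
```

```text
[ 435.63145486 -341.43510017  169.59953595] [-8.08933977e+00  8.20593882e-03 -1.79990637e+02] 2.75 [-0.75  0.41  1.69  0.    1.05  0.96] 64.81055188725401
```

View pics/w1.png

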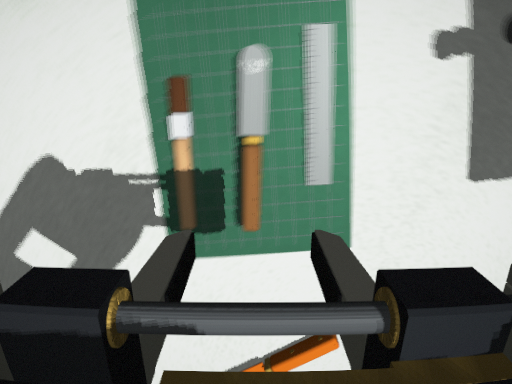

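The wrist view shows the knife ahead of the open fingers: tip at (255,44), ferrule at (253,140), handle end at (251,231).

```bash
python3 - <<'E'
from h import *
f=cam("wrist")
m=mask(f,(5,100,40),(16,255,255)); m[:,:225]=0; m[:,285:]=0; m[:143]=0; m[240:]=0
ys,xs=np.nonzero(m)
c=[]
for y in (155,175,195,215):
    r=xs[ys==y]; c.append([(r.min()+r.max())/2,y]); print(y,r.min(),r.max())
P=plane(f,c+[[253,147],[251,231]],25)
print(P.round(1)); d=P[0]-P[3]; print("yaw",np.degrees(np.arctan2(d[1],d[0])))
T=plane(f,[[255,44]],15); print("tip",T, np.linalg.norm(T[0]-P[5]))
d=T[0]-P[5]; print(np.degrees(np.arctan2(d[1],d[0])))
E
```

```text
155 235 252
175 236 252
195 236 252
215 236 252
[[ 460.6 -340.4   25. ]
 [ 440.6 -337.8   25. ]
 [ 420.  -334.5   25. ]
 [ 398.6 -331.1   25. ]
 [ 467.  -350.8   25. ]
 [ 379.8 -335.6   25. ]]
yaw -8.502441162285326
tip [[ 561.48857971 -366.82982941   15.        ]] 184.583494472039
-9.751483570418092
```

```bash
python3 - <<'E'
from h import *
f=cam("wrist"); hsv=cv2.cvtColor(f["color"],cv2.COLOR_BGR2HSV)
for y in (165,215): print(y,[tuple(int(a) for a in v) for v in hsv[y,232:272:2]])
c=[]
for y in (70,100,125,155,175,195,215,225):
    nongreen=(np.abs(hsv[y,:,0].astype(int)-78)>15)|(hsv[y,:,1]<60)
    x=252
    l=x
    while nongreen[l-1]: l-=1
    r=x
    while nongreen[r+1]: r+=1
    c.append([(l+r)/2,y]); print(y,l,r)
a=plane(f,c[:3],16); b=plane(f,c[3:],24)
for Z in (a,b): print(Z.round(1).tolist())
v=np.r_[a,b]; k=np.polyfit(v[:,0],v[:,1],1); print("yaw",np.degrees(np.arctan(k[0])),"y at 450",np.polyval(k,450))
E
```

```text
165 [(72, 120, 49), (77, 106, 48), (74, 114, 47), (14, 149, 82), (14, 154, 136), (14, 152, 158), (14, 150, 161), (14, 155, 160), (14, 151, 165), (14, 155, 161), (14, 153, 148), (14, 151, 123), (74, 106, 120), (74, 116, 123), (75, 117, 124), (75, 119, 122), (75, 123, 124), (76, 89, 126), (75, 108, 127), (75, 117, 126)]
215 [(76, 120, 49), (76, 68, 49), (74, 117, 48), (16, 147, 73), (14, 153, 128), (14, 154, 156), (14, 155, 156), (14, 154, 154), (14, 154, 157), (14, 156, 136), (14, 157, 156), (15, 151, 135), (67, 89, 121), (75, 115, 120), (75, 116, 121), (76, 116, 119), (75, 117, 118), (76, 117, 118), (75, 115, 118), (76, 93, 123)]
70 232 260
100 233 260
125 233 259
155 237 255
175 237 255
195 237 255
215 237 255
225 235 255
[[538.6, -351.4, 16.0], [511.0, -347.8, 16.0], [487.3, -343.9, 16.0]]
[[459.2, -339.9, 24.0], [439.2, -337.0, 24.0], [418.5, -333.9, 24.0], [397.0, -330.7, 24.0], [386.1, -328.1, 24.0]]
yaw -8.571798102155359 y at 450 -338.38639806866934
```

```bash
python3 - <<'E'
from h import *
p,q,s=pose(); print(p,q.as_euler("ZYX",degrees=True))
plan([((459,-339.7,60),down(-8.5),4),((459,-339.7,29.5),down(-8.5),2)],nd=3)
E
```

```text
[ 435.32841213 -341.27565113  169.20135833] [-7.90368050e+00  2.55738165e-02 -1.79983503e+02]
[0.058, -0.012, 0.273, 0, 0, 0.005, 0.058, -0.012, 0.273, 0, 0, 0.005, 0.058, -0.012, 0.273, 0, 0.001, 0.005, 0.058, -0.013, 0.273, -0.001, 0, 0.005, 0, 0, 0.152, 0, 0, 0, 0, 0, 0.153, 0, 0, 0]
end [ 459.  -339.7   29.5]
```

Request:
carry_out(steps=[0.058,-0.012,0.273,0,0,0.005,0.058,-0.012,0.273,0,0,0.005,0.058,-0.012,0.273,0,0,0.005,0.058,-0.013,0.273,0,0,0.005,0,0,0.15,0,0,0,0,0,0.15,0,0,0,0,0,0,0,0,0,0,0,0,0,0,0])

```text
time: 3.9
position: [459.3, -338.7, 31.4]
tool_rot: [0.997, -0.073, 0.0, 0.0]
ft_force: [-0.2, -0.6, 0.3]
grip_width: 65.2
grasp_force: 0.0
```

Request:
carry_out(steps=[0,0,0,0,0,0,0,0,0,0,0,0,0,0,0,0,0,0,0,0,0,0,0,0,0,0,0,0,0,0], claw=1, squeeze=55)

```text
time: 4.53
position: [459.1, -338.4, 30.6]
tool_rot: [0.997, -0.073, 0.0, 0.0]
ft_force: [-0.5, 0.1, 0.1]
grip_width: 19.8
grasp_force: 0.0
```

Request:
carry_out(steps=[0,0,0,0,0,0,0,0,0,0,0,0,0,0,-0.1,0,0,0,0,0,-0.3,0,0,0,0,0,-0.3,0,0,0,0,0,-0.4,0,0,0,0,0,-0.4,0,0,0])

```text
time: 5.4
position: [459.0, -338.3, 182.6]
tool_rot: [0.997, -0.073, 0.0, 0.0]
ft_force: [0.6, -0.1, -0.3]
grip_width: 0.5
grasp_force: 0.0
```

```bash
python3 - <<'E'
from h import *
p,q,s=pose(); print(p,q.as_euler("ZYX",degrees=True),s["grip_width"],s["grasp_force"],s["joint_positions"])
f=cam("wrist"); cv2.imwrite("pics/w2.png",f["color"])
f=cam("wrist"); cv2.imwrite("pics/w2b.png",f["color"])
# board points
c=np.array([607.2,77.8,0]); B=R.from_euler("z",75,degrees=True)
slot=c+B.apply([-35,0,89.5]); print("slot",slot)
g=lambda x,z:c+B.apply([x,0,z])
# knife tip 104 ahead of grasp; tip at x=-35-60 first
plan([(g(-110-104,150),down(75),16)],nd=2)
E
```

```text
[ 458.95329822 -338.30121005  182.59590491] [-8.40213587e+00 -2.22097488e-02  1.79987768e+02] 0.4948373981846874 0.0 [-7.16864402e-01  4.19189525e-01  1.63049402e+00  3.32882941e-05
  1.09146756e+00  1.00056156e+00]
slot [598.14133342  43.99259608  89.5       ]
[0.04, -0.14, 0.02, 0.001, 0, -0.174, 0.05, -0.13, 0.02, 0.001, -0.001, -0.173, 0.06, -0.13, 0.03, 0.001, 0, -0.174, 0.07, -0.13, 0.02, 0.001, 0, -0.174, 0.09, -0.11, 0.02, 0.001, 0, -0.174, 0.09, -0.11, 0.02, 0.001, -0.001, -0.173, 0.1, -0.1, 0.02, 0.001, 0, -0.174, 0.12, -0.09, 0.03, 0.001, 0, -0.174, 0.12, -0.08, 0.02, 0.001, -0.001, -0.174, 0.12, -0.07, 0.02, 0.001, 0, -0.173]
[0.14, -0.05, 0.02, 0, 0, -0.174, 0.13, -0.05, 0.03, 0.001, 0, -0.174, 0.14, -0.03, 0.02, 0.001, -0.001, -0.174, 0.14, -0.02, 0.02, 0.001, 0, -0.173, 0.15, 0, 0.02, 0.001, 0, -0.174, 0.14, 0.01, 0.03, 0.001, 0, -0.174]
end [ 552.1 -129.1  149.5]
```

View pics/w2.png

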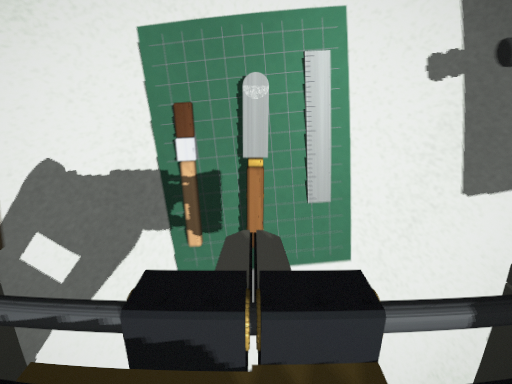

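The fingers closed on nothing: the knife still lies on the mat, tip (256,73), ferrule (256,162). I'll re-measure it and check where the fingers really are.

```bash
python3 - <<'E'
from h import *
f=cam("wrist"); p,q,s=pose(); print(p, s["grip_width"])
print("tip",plane(f,[[256,73]],15),"root",plane(f,[[256,158]],15),"ferr/wood",plane(f,[[256,166]],25))
print("TCP/grasp/tip px",proj(f,[p,p+q.apply([0,0,6]),p+q.apply([0,0,25])]))
t=cam("top"); a=mask(t,(2,90,40),(20,255,200)); n,l,st,ce=cv2.connectedComponentsWithStats(a)
for i in range(1,n):
    if st[i,4]>25 and ce[i][0]>340: print(st[i],ce[i],plane(t,[ce[i]],20).round())
E
```

```text
[ 459.78857126 -339.04251559  183.11353077] 0.5762310986981244
tip [[ 561.07584464 -358.33249282   15.        ]] root [[ 475.5653758  -346.02959497   15.        ]] ferr/wood [[ 469.05394951 -344.94764015   25.        ]]
TCP/grasp/tip px [[252.16281888 238.12593013]
 [252.15442029 233.95021705]
 [252.13086332 222.1896551 ]]
[354  99   7   8  36] [356.75       102.83333333] [[ 750. -270.   20.]]
[357 167   7  10  55] [360.25454545 171.50909091] [[ 524. -273.   20.]]
[355 186   7  31 136] [357.91911765 201.09558824] [[ 432. -263.   20.]]
[378 189   9  30 186] [381.67204301 203.46774194] [[ 425. -336.   20.]]
```

```bash
python3 - <<'E'
from h import *
f=cam("wrist"); p,q,s=pose(); im=f["color"].copy()
for z in (0,6,25):
    for v in proj(f,[p+q.apply([7.5,0,z]),p+q.apply([0,0,z])]): cv2.circle(im,tuple(int(a) for a in v.round()),1,(0,0,255),-1)
o=cv2.resize(im[50:290,170:340],None,fx=2.5,fy=2.5,interpolation=cv2.INTER_NEAREST); cv2.imwrite("pics/w3.png",o)
hsv=cv2.cvtColor(f["color"],cv2.COLOR_BGR2HSV)
for y in (80,100,120,140,180,200,215):
    ng=(np.abs(hsv[y,:,0].astype(int)-78)>15)|(hsv[y,:,1]<60); l=r=254
    while ng[l-1]: l-=1
    while ng[r+1]: r+=1
    print(y,l,r,plane(f,[[(l+r)/2,y]],16 if y<160 else 27)[0].round(1))
E
```

```text
80 243 267 [ 552.  -354.4   16. ]
100 242 268 [ 532.9 -351.6   16. ]
120 242 267 [ 513.3 -348.3   16. ]
140 242 267 [ 493.2 -345.4   16. ]
180 246 263 [ 453.8 -339.6   27. ]
200 246 263 [ 432.4 -336.5   27. ]
215 246 262 [ 415.8 -333.5   27. ]
```

View pics/w3.png

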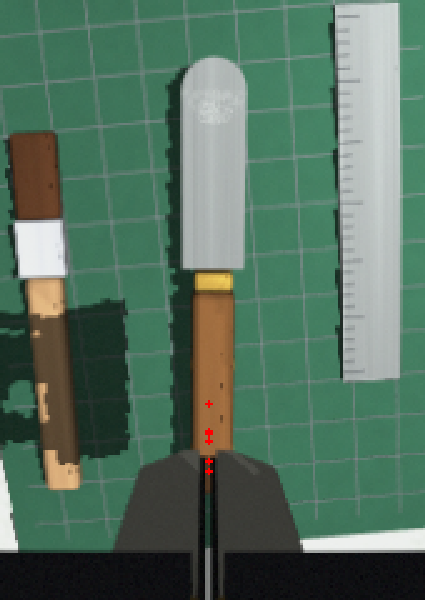

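```bash
python3 - <<'E'
import cv2,numpy as np
g=cv2.cvtColor(cv2.imread("pics/w1.png"),cv2.COLOR_BGR2GRAY)
for y in (226,229,232,235,238,242,248,256): print(y,"L",g[y,180:204:2].tolist(),"R",g[y,304:330:2].tolist())
from workcell import env
print([a for a in dir(env) if not a.startswith("_")])
E
```

```text
226 L [52, 61, 68, 72, 71, 71, 68, 59, 44, 38, 38, 43] R [99, 98, 100, 103, 105, 107, 101, 100, 100, 100, 101, 101, 105]
229 L [47, 53, 55, 56, 57, 57, 49, 37, 38, 36, 39, 40] R [99, 102, 101, 106, 103, 105, 89, 90, 92, 100, 100, 101, 100]
232 L [63, 61, 64, 62, 61, 56, 30, 30, 58, 56, 56, 39] R [100, 100, 101, 106, 58, 36, 57, 60, 57, 57, 57, 58, 80]
235 L [58, 57, 60, 64, 61, 25, 12, 57, 93, 92, 95, 89] R [113, 114, 111, 116, 11, 15, 46, 60, 60, 58, 58, 58, 58]
238 L [59, 58, 58, 59, 45, 9, 8, 55, 93, 93, 93, 94] R [100, 99, 99, 100, 7, 11, 15, 53, 59, 58, 59, 59, 59]
242 L [58, 58, 57, 44, 6, 6, 8, 41, 96, 100, 96, 97] R [99, 98, 99, 98, 12, 7, 10, 16, 54, 59, 59, 58, 60]
248 L [56, 57, 35, 8, 10, 4, 2, 4, 93, 95, 93, 94] R [97, 99, 99, 88, 9, 9, 11, 10, 9, 46, 59, 60, 58]
256 L [43, 7, 9, 3, 10, 3, 8, 5, 87, 103, 107, 106] R [238, 238, 238, 161, 8, 9, 7, 8, 10, 8, 19, 49, 57]
['MotionError', 'tip_reach']
```

The picture contradicts the stated reach. The 64.8 mm opening spans 116.5 px, which puts the fingertips at tool (9, 0, -4), so they're about 4 mm behind the reported TCP, not 25 mm ahead. The fingers therefore closed above the 27 mm high handle. I'll go down in small checked stages and watch the force.

Request:
carry_out(steps=[0,0.01,0.4,0,0,0,0,0,0.4,0,0,0,0,0,0.4,0,0,0,0,0,0.3,0,0,0,0,0,0.08,0,0,0,0,0,0,0,0,0,0,0,0,0,0,0], claw=0.45)

```text
time: 6.52
position: [459.4, -339.8, 23.7]
tool_rot: [0.997, -0.073, 0.001, 0.0]
ft_force: [0.1, 0.5, 0.1]
grip_width: 51.2
grasp_force: 0.0
```

Request:
carry_out(steps=[0,0,0.03,0,0,0,0,0,0.02,0,0,0,0,0,0,0,0,0])

```text
time: 6.9
position: [458.9, -339.4, 17.6]
tool_rot: [0.997, -0.073, -0.0, -0.0]
ft_force: [0.4, 0.3, -0.4]
grip_width: 51.1
grasp_force: 0.0
```

Request:
carry_out(steps=[0,0,0.03,0,0,0,0,0,0.03,0,0,0,0,0,0,0,0,0])

```text
time: 7.28
position: [458.8, -339.3, 11.3]
tool_rot: [0.997, -0.073, -0.0, -0.0]
ft_force: [0.3, 0.6, 0.6]
grip_width: 51.1
grasp_force: 0.0
```

Request:
carry_out(steps=[0,0,0.03,0,0,0,0,0,0.03,0,0,0,0,0,0,0,0,0])

```text
time: 7.65
position: [458.8, -339.3, 5.3]
tool_rot: [0.997, -0.073, -0.0, -0.0]
ft_force: [0.1, -0.1, -0.1]
grip_width: 51.1
grasp_force: 0.0
```

Request:
carry_out(steps=[0,0,0.03,0,0,0,0,0,0,0,0,0])

```text
time: 7.9
position: [458.8, -339.3, 2.4]
tool_rot: [0.997, -0.073, -0.0, -0.0]
ft_force: [-0.7, -0.6, 0.1]
grip_width: 51.1
grasp_force: 0.0
```

Request:
carry_out(steps=[0,0,0,0,0,0,0,0,0,0,0,0,0,0,0,0,0,0,0,0,0,0,0,0,0,0,0,0,0,0,0,0,0,0,0,0], claw=1, squeeze=55)

```text
time: 8.65
position: [458.9, -339.5, 2.7]
tool_rot: [0.997, -0.073, 0.0, 0.0]
ft_force: [-0.1, 0.0, 0.8]
grip_width: 17.5
grasp_force: 55.0
```

Request:
carry_out(steps=[0,0,-0.1,0,0,0,0,0,-0.3,0,0,0,0,0,-0.4,0,0,0,0,0,-0.4,0,0,0,0,0,-0.3,0,0,0])

```text
time: 9.28
position: [459.1, -339.5, 155.1]
tool_rot: [0.997, -0.073, 0.001, 0.0]
ft_force: [0.0, -0.9, -0.5]
grip_width: 17.4
grasp_force: 55.0
```

```bash
python3 - <<'E'
from h import *
c=np.array([607.2,77.8,0]); B=R.from_euler("z",75,degrees=True)
plan([(c+B.apply([-110-104,0,150]),down(75),12)])
E
```

```text
[0.05, -0.18, 0, 0, 0, -0.232, 0.07, -0.18, 0.01, 0.001, 0, -0.231, 0.1, -0.17, 0, 0, 0, -0.232, 0.11, -0.15, 0.01, 0, 0, -0.232, 0.13, -0.14, 0, 0, 0, -0.231, 0.15, -0.13, 0.01, 0.001, 0, -0.232, 0.16, -0.1, 0, 0, -0.001, -0.232, 0.17, -0.08, 0, 0, 0, -0.231, 0.19, -0.07, 0.01, 0.001, 0, -0.232, 0.18, -0.04, 0, 0, 0, -0.232]
[0.19, -0.01, 0.01, 0, 0, -0.231, 0.2, 0, 0, 0, 0, -0.232]
end [ 551.7 -128.4  150. ]
```

Request:
carry_out(steps=[0.05,-0.18,0,0,0,-0.232,0.07,-0.18,0.01,0,0,-0.231,0.1,-0.17,0,0,0,-0.232,0.11,-0.15,0.01,0,0,-0.232,0.13,-0.14,0,0,0,-0.231,0.15,-0.13,0.01,0,0,-0.232,0.16,-0.1,0,0,0,-0.232,0.17,-0.08,0,0,0,-0.231,0.19,-0.07,0.01,0,0,-0.232,0.18,-0.04,0,0,0,-0.232])

```text
time: 10.52
position: [535.9, -163.2, 149.2]
tool_rot: [0.86, 0.51, 0.0, 0.0]
ft_force: [-0.3, -0.3, -1.4]
grip_width: 17.7
grasp_force: 55.0
```

Request:
carry_out(steps=[0.19,-0.01,0.01,0,0,-0.231,0.2,0,0,0,0,-0.232,0,0,0,0,0,0,0,0,0,0,0,0])

```text
time: 11.02
position: [551.4, -128.7, 147.9]
tool_rot: [0.794, 0.608, -0.0, 0.0]
ft_force: [-0.0, -0.3, -1.2]
grip_width: 17.1
grasp_force: 55.0
```

```bash
python3 - <<'E'
from h import *
p,q,s=pose(); print(p,q.as_euler("ZYX",degrees=True),s["time"],s["grasp_force"])
f=cam("wrist"); im=f["color"].copy(); cv2.imwrite("pics/w4raw.png",im)
c=np.array([607.2,77.8,0]); B=R.from_euler("z",75,degrees=True)
pts=[[-45,-116,95],[-45,116,95],[-35,-110,18],[-35,110,18],[-35,-35,86],[-35,35,86]]
for v in proj(f,c+B.apply(pts)): print(v.round()); cv2.circle(im,tuple(int(a) for a in v.round()),2,(0,0,255),-1)
for v in proj(f,[p+q.apply([104,0,-12.4]),p+q.apply([19,0,-12.4])]): print("knife",v.round()); cv2.circle(im,tuple(int(a) for a in v.round()),2,(255,0,0),-1)
cv2.imwrite("pics/w4.png",im)
E
```

```text
[ 551.38433417 -128.65037399  147.91368865] [7.48663075e+01 1.01376617e-02 1.79991280e+02] 11.025 54.982441663742065
[435. -40.]
[ 74. -40.]
[383. -20.]
[125. -20.]
[309. -58.]
[201. -58.]
knife [256.  43.]
knife [255. 218.]
```

View pics/w4.png

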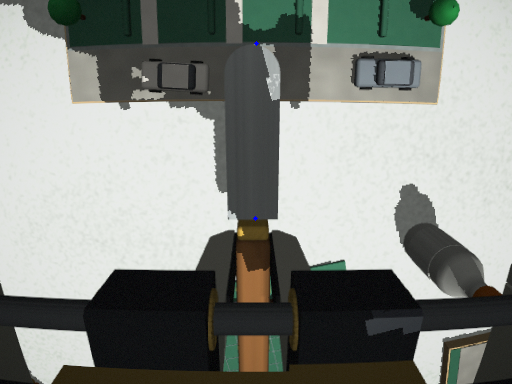

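The knife sits straight in the grip, with its tip at (253,44) as predicted. The board's street edge runs along row 102, with corners at (72,102) and (438,103). I'll refine the board's pose from those.

```bash
python3 - <<'E'
from h import *
f=cam("wrist"); im=f["color"]
# sub-pixel: street front edge & corners (brown edge / white table): scan columns
g=cv2.cvtColor(im,cv2.COLOR_BGR2GRAY).astype(float); hsv=cv2.cvtColor(im,cv2.COLOR_BGR2HSV)
pts=[]
for x in list(range(85,115,6))+list(range(320,430,10)):
    col=g[85:120,x]; pts.append([x,85+np.argmax(np.diff(col))])
pts=np.array(pts); k=np.polyfit(pts[:,0],pts[:,1],1); print(k, np.abs(np.polyval(k,pts[:,0])-pts[:,1]).max())
cor=[]
for y in (85,92,97):
    r=g[y]; l=55+np.argmin(np.diff(r[55:90])); rr=425+np.argmax(np.diff(r[425:455])); cor.append((l,rr)); 
print(cor)
L=np.array([[cor[2][0]-0,np.polyval(k,cor[2][0])],[cor[2][1],np.polyval(k,cor[2][1])]])
P=plane(f,L,18); d=P[0]-P[1]; print(P.round(1),np.linalg.norm(d)) # left image corner = world?
y=P[1]-P[0]; y=y/np.linalg.norm(y); yaw=np.degrees(np.arctan2(y[1],y[0]))-90; print("board yaw",yaw)
B=R.from_euler("z",yaw,degrees=True); print("centre",(P.mean(0)+B.apply([140,0,0])).round(1))
E
```

```text
[-2.89776225e-02  1.04437067e+02] 8.733534539245099
[(np.int64(69), np.int64(439)), (np.int64(70), np.int64(438)), (np.int64(70), np.int64(437))]
[[406.9 -10.   18. ]
 [736.3 -88.7  18. ]] 338.7261724447479
board yaw -103.43501160823882
centre [ 539.1 -185.5   18. ]
```

```bash
python3 - <<'E'
from h import *
g=cv2.cvtColor(cv2.imread("pics/w4raw.png"),cv2.COLOR_BGR2GRAY).astype(float)
pts=[]
for x in list(range(78,120,3))+list(range(315,435,4)):
    c=g[96:110,x]; pts.append([x,96+np.argmax(np.diff(c))+.5])
pts=np.array(pts); 
for _ in range(3):
    k=np.polyfit(pts[:,0],pts[:,1],1); r=np.abs(np.polyval(k,pts[:,0])-pts[:,1]); pts=pts[r<max(1,2*np.median(r))]
print(k,len(pts))
f=cam("wrist"); P=plane(f,[[70.3,np.polyval(k,70)],[438.3,np.polyval(k,438)]],18)
y=P[0]-P[1]; print(P.round(1),np.linalg.norm(y)); yaw=np.degrees(np.arctan2(y[1],y[0]))-90
B=R.from_euler("z",yaw,degrees=True); c=P.mean(0)+B.apply([140,0,0]); print("yaw",yaw,"c",c.round(1),"slot",(c+B.apply([-35,0,0])).round(1))
p,q,s=pose(); print(p.round(1), B.inv().apply(p-c).round(1), s["time"])
E
```

```text
[-1.04701322e-04  1.02099049e+02] 35
[[407.3  -9.9  18. ]
 [736.3 -98.3  18. ]] 340.69804860147235
yaw 74.97283858422367 c [608.1  81.1  18. ] slot [599.   47.3  18. ]
[ 551.4 -128.9  147.7] [-217.5    0.4  129.7] 11.175
```

```bash
cat >> h.py <<'E'
YAW=75.0; C=np.array([608.1,81.1,0]); B=R.from_euler("z",YAW,degrees=True)
def W(x,y,z): return C+B.apply([x,y,z])
def bp():
    p,q,s=pose(); print("board TCP",B.inv().apply(p-C).round(1),q.as_euler("ZYX",degrees=True).round(2),"F",B.inv().apply(s["ft_force"]).round(1),"t",round(s["time"],2),"grip",round(s["grasp_force"],1)); return B.inv().apply(p-C)
E
python3 - <<'E'
from h import *
bp(); plan([(W(-175,0,95),down(YAW),4),(W(-165,0,77.1),down(YAW),3)],nd=3)
E
```

```text
board TCP [-217.5    0.5  147.7] [ 74.89   0.   180.  ] F [-0.3  0.  -1.2] t 11.18 grip 55.0
[0.106, 0.001, 0.132, 0, 0, -0.001, 0.107, 0.001, 0.132, 0, 0, -0.001, 0.106, 0.001, 0.132, 0, 0, -0.001, 0.106, 0.001, 0.131, 0, 0, -0.001, 0.033, 0, 0.06, 0, 0, 0, 0.034, 0, 0.06, 0, 0, 0, 0.033, 0, 0.059, 0, 0, 0]
end [565.4 -78.3  77.1]
```

Request:
carry_out(steps=[0.106,0,0.13,0,0,0,0.106,0,0.13,0,0,0,0.106,0,0.13,0,0,0,0.106,0.005,0.13,0,0,-0.004,0.033,0,0.06,0,0,0,0.034,0,0.06,0,0,0,0.033,0,0.06,0,0,0,0,0,0,0,0,0,0,0,0,0,0,0])

```text
time: 12.3
position: [565.7, -77.9, 77.9]
tool_rot: [0.793, 0.61, 0.0, 0.0]
ft_force: [0.6, -0.5, -1.4]
grip_width: 17.6
grasp_force: 55.0
```

```bash
python3 - <<'E'
from h import *
bp(); f=cam("wrist"); cv2.imwrite("pics/w5.png",f["color"]); p,q,s=pose()
print("eave",proj(f,[W(-45,-116,95),W(-45,116,95),W(-45,0,95)]).round(),"tip",proj(f,[p+q.apply([104,0,-12.4])]).round())
g=cam("scene"); print("scene tip,slot",proj(g,[p+q.apply([104,0,-12.4]),W(-35,0,89.5)]).round())
t=cam("scene")["color"]; u=proj(g,[W(-60,0,89)])[0].astype(int)
a=cv2.resize(t[u[1]-38:u[1]+38,u[0]-42:u[0]+42],None,fx=4.7,fy=4.7,interpolation=cv2.INTER_CUBIC)
b=f["color"]; h=384; a=cv2.resize(a,(int(a.shape[1]*h/a.shape[0]),h)); o=np.hstack([b[:,:370],a]); print(o.shape,u); cv2.imwrite("pics/c5.png",o[:,:800])
E
```

```text
board TCP [-164.6   -0.3   77.9] [ 75.11   0.   179.98] F [-0.3 -0.7 -1.4] t 12.3 grip 55.0
eave [[503.  19.]
 [  7.  17.]
 [256.   4.]] tip [[256.  43.]]
scene tip,slot [[231. 219.]
 [240. 223.]]
(384, 794, 3) [231 219]
```

View pics/c5.png

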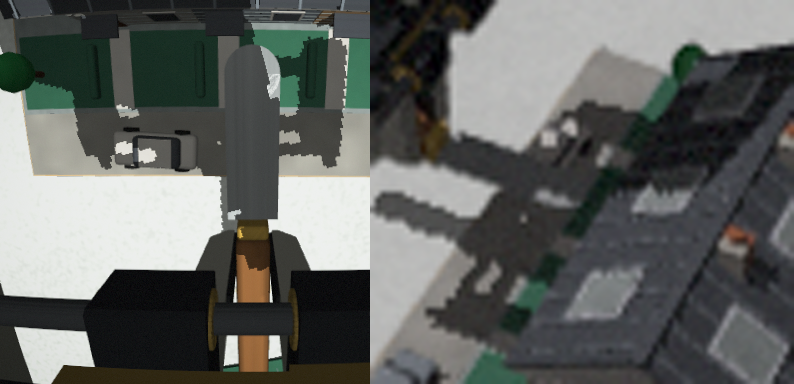

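Wrist half: the blade tip at (253,43) points at the middle of the front wall, and the eave edge is near row 10 as predicted. The scene half shows the knife level, in front of the eave. Now the insertion, in small stages.

Request:
carry_out(steps=[0.06,0,0.008,0,0,-0.004,0.06,0,0,0,0,0,0.06,0,0,0,0,0,0.06,0,0,0,0,0,0.04,0,0,0,0,0,0,0,0,0,0,0])

```text
time: 13.2
position: [572.8, -50.4, 76.8]
tool_rot: [0.792, 0.611, -0.0, -0.0]
ft_force: [0.1, 0.3, -1.1]
grip_width: 17.9
grasp_force: 55.0
```

Request:
carry_out(steps=[0.04,0,0,0,0,0,0.03,0,0,0,0,0,0,0,0,0,0,0])

```text
time: 13.58
position: [574.6, -43.7, 76.9]
tool_rot: [0.792, 0.61, 0.0, 0.0]
ft_force: [0.8, 0.5, -1.0]
grip_width: 17.5
grasp_force: 55.0
```

Request:
carry_out(steps=[0.05,0,0,0,0,0,0.05,0,0,0,0,0,0.05,0,0,0,0,0,0.03,0,0,0,0,0,0,0,0,0,0,0])

```text
time: 14.2
position: [579.2, -26.3, 76.8]
tool_rot: [0.792, 0.611, 0.0, 0.0]
ft_force: [-0.4, -0.9, -0.6]
grip_width: 17.7
grasp_force: 55.0
```

```bash
python3 - <<'E'
from h import *
b=bp(); x0=b[0]; r=97-(x0+104); print("r",r)
plan([(W(97-r*np.cos(t)-104,0,93+r*np.sin(t)-1-12.4),down(YAW),1) for t in np.arange(0.05,1.86,0.09)],nd=2)
E
```

```text
board TCP [-1.112e+02  1.000e-01  7.680e+01] [ 75.26   0.   180.  ] F [-1.   0.1 -0.6] t 14.2 grip 55.0
r 104.22054262255917
[0, 0, -0.08, 0, 0, 0.009, 0.01, 0, -0.09, 0, 0, 0, 0.02, 0, -0.1, 0, 0, 0, 0.02, 0, -0.09, 0, 0, 0, 0.04, 0, -0.08, 0, 0, 0, 0.04, 0, -0.09, 0, 0, 0, 0.05, 0, -0.08, 0, 0, 0, 0.05, 0, -0.07, 0, 0, 0, 0.06, 0, -0.07, 0, 0, 0, 0.07, 0, -0.07, 0, 0, 0]
[0.08, 0, -0.06, 0, 0, 0, 0.07, 0, -0.05, 0, 0, 0, 0.09, 0, -0.04, 0, 0, 0, 0.08, 0, -0.04, 0, 0, 0, 0.09, 0, -0.02, 0, 0, 0, 0.1, 0, -0.02, 0, 0, 0, 0.09, 0, -0.02, 0, 0, 0, 0.09, 0, 0, 0, 0, 0, 0.1, 0, 0.01, 0, 0, 0, 0.09, 0, 0.01, 0, 0, 0]
[0.09, 0, 0.02, 0, 0, 0]
end [613.6 102.2 179.8]
```

First three rows only, to check that the grip holds the load.

Request:
carry_out(steps=[0,0,-0.08,0,0,0.009,0.01,0,-0.09,0,0,0,0.02,0,-0.1,0,0,0,0,0,0,0,0,0])

```text
time: 14.7
position: [580.5, -23.6, 105.0]
tool_rot: [0.793, 0.609, 0.001, 0.001]
ft_force: [-0.2, -1.5, -1.9]
grip_width: 17.8
grasp_force: 55.0
```

```bash
python3 - <<'E'
from h import *
b=bp(); f=cam("wrist"); cv2.imwrite("pics/w6.png",f["color"]); hsv=cv2.cvtColor(f["color"],cv2.COLOR_BGR2HSV)
p,q,s=pose(); print(s["torque"].round(2))
m=mask(f,(18,120,90),(35,255,255)); m[:200]=0;m[260:]=0;m[:,:225]=0;m[:,285:]=0
ys,xs=np.nonzero(m); print("ferrule",xs.mean(),ys.min(),ys.max(),xs.min(),xs.max())
o=cv2.imread("pics/w4raw.png"); m=cv2.inRange(cv2.cvtColor(o,cv2.COLOR_BGR2HSV),(18,120,90),(35,255,255)); m[:200]=0;m[260:]=0;m[:,:225]=0;m[:,285:]=0
ys,xs=np.nonzero(m); print("before",xs.mean(),ys.min(),ys.max(),xs.min(),xs.max())
E
```

```text
board TCP [-108.3   -0.4  105. ] [ 7.498e+01 -1.000e-02  1.799e+02] F [-1.5 -0.2 -1.9] t 14.7 grip 55.0
[-0.36  0.18 -0.04]
ferrule 246.4351851851852 226 238 237 264
before 240.28070175438597 227 236 237 244
```

View pics/w6.png

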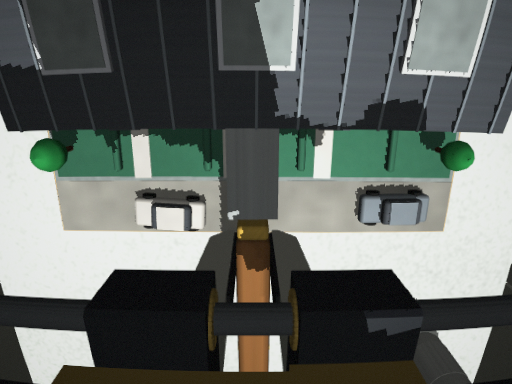

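The eave edge shows at row 131, the blade runs under it and the knife hasn't turned in the grip. Continuing along the arc.

Request:
carry_out(steps=[0.02,0,-0.09,0,0,0,0.04,0,-0.08,0,0,0,0.04,0,-0.09,0,0,0,0.05,0,-0.08,0,0,0,0.05,0,-0.07,0,0,0,0,0,0,0,0,0])

```text
time: 15.5
position: [585.5, -3.9, 145.5]
tool_rot: [0.793, 0.609, 0.0, 0.0]
ft_force: [-0.3, 0.0, -1.3]
grip_width: 17.6
grasp_force: 55.0
```

```bash
python3 - <<'E'
from h import *
b=bp(); f=cam("wrist"); cv2.imwrite("pics/w7.png",f["color"]); p,q,s=pose(); print(s["torque"].round(2))
for n,z0 in (("w6",None),("w7",b[2])):
    im=cv2.imread(f"pics/{n}.png"); g=cv2.cvtColor(im,cv2.COLOR_BGR2GRAY).astype(float)
    print(n,[(x,int(np.argmax(np.abs(np.diff(cv2.GaussianBlur(im,(3,3),0)[5:225,x,1].astype(float))))+5)) for x in (130,180,210,300,350)])
for t in np.arange(0,1.0,.1): print(round(t,2),proj(f,[W(97-142*np.cos(t)-2*np.sin(t)*0,y,93+142*np.sin(t)) for y in(-50,50)]).round(0).tolist())
tip=[b[0]+104,b[2]+13.4]; print("theta of tip",np.arctan2(tip[1]-93,97-tip[0]))
# knife tip ferrule check
m=mask(f,(18,120,90),(35,255,255)); m[:200]=0;m[260:]=0;m[:,:225]=0;m[:,285:]=0
ys,xs=np.nonzero(m); print("ferrule",ys.min(),ys.max())
E
```

```text
board TCP [-8.790e+01 -1.000e-01  1.455e+02] [ 7.5000e+01 -2.0000e-02  1.7994e+02] F [-0.1  0.3 -1.3] t 15.5 grip 55.0
[-0.25  0.1  -0.01]
w6 [(130, 133), (180, 207), (210, 161), (300, 115), (350, 129)]
w7 [(130, 137), (180, 213), (210, 210), (300, 107), (350, 134)]
0.0 [[326.0, 152.0], [182.0, 152.0]]
0.1 [[331.0, 154.0], [178.0, 154.0]]
0.2 [[336.0, 155.0], [173.0, 155.0]]
0.3 [[343.0, 153.0], [166.0, 153.0]]
0.4 [[350.0, 148.0], [159.0, 148.0]]
0.5 [[359.0, 140.0], [151.0, 140.0]]
0.6 [[369.0, 127.0], [142.0, 126.0]]
0.7 [[380.0, 108.0], [131.0, 108.0]]
0.8 [[393.0, 82.0], [119.0, 82.0]]
0.9 [[407.0, 49.0], [105.0, 48.0]]
theta of tip 0.6833433632473804
ferrule 226 238
```

Eave row 135 corresponds to about 0.55 to 0.6 rad, so the roof is following the blade. Carry on.

Request:
carry_out(steps=[0.06,0,-0.07,0,0,0,0.07,0,-0.07,0,0,0,0.08,0,-0.06,0,0,0,0.07,0,-0.05,0,0,0,0.09,0,-0.04,0,0,0,0,0,0,0,0,0])

```text
time: 16.3
position: [595.1, 32.2, 174.2]
tool_rot: [0.793, 0.609, 0.0, 0.0]
ft_force: [0.3, 0.9, -1.9]
grip_width: 17.5
grasp_force: 55.0
```

Request:
carry_out(steps=[0.08,0,-0.04,0,0,0,0.09,0,-0.02,0,0,0,0.1,0,-0.02,0,0,0,0.09,0,-0.02,0,0,0,0.09,0,0,0,0,0,0,0,0,0,0,0])

```text
time: 17.05
position: [606.4, 75.6, 183.7]
tool_rot: [0.793, 0.609, -0.0, -0.0]
ft_force: [0.7, 0.4, -0.7]
grip_width: 17.7
grasp_force: 55.0
```

```bash
python3 - <<'E'
from h import *
b=bp(); g=cam("scene"); im=g["color"].copy(); u=proj(g,[W(60,0,120)])[0].astype(int); print(u)
p,q,s=pose(); print(s["torque"].round(2))
for t in (1.3,1.5,1.7,1.85): print(t, proj(g,[W(97-142*np.cos(t),y,93+142*np.sin(t)) for y in (-116,116)]).round().tolist())
print("tip",proj(g,[p+q.apply([104,0,-12.4])]).round())
cv2.imwrite("pics/s8.png",cv2.resize(im[u[1]-80:u[1]+70,u[0]-90:u[0]+90],None,fx=4,fy=4,interpolation=cv2.INTER_CUBIC))
E
```

```text
board TCP [ -5.7   0.2 183.7] [  75.02   -0.   -179.99] F [ 0.5 -0.6 -0.7] t 17.05 grip 55.0
[274 227]
[-0.05  0.13  0.03]
1.3 [[256.0, 232.0], [293.0, 166.0]]
1.5 [[268.0, 235.0], [304.0, 168.0]]
1.7 [[281.0, 240.0], [315.0, 172.0]]
1.85 [[290.0, 245.0], [323.0, 175.0]]
tip [[291. 212.]]
```

View pics/s8.png

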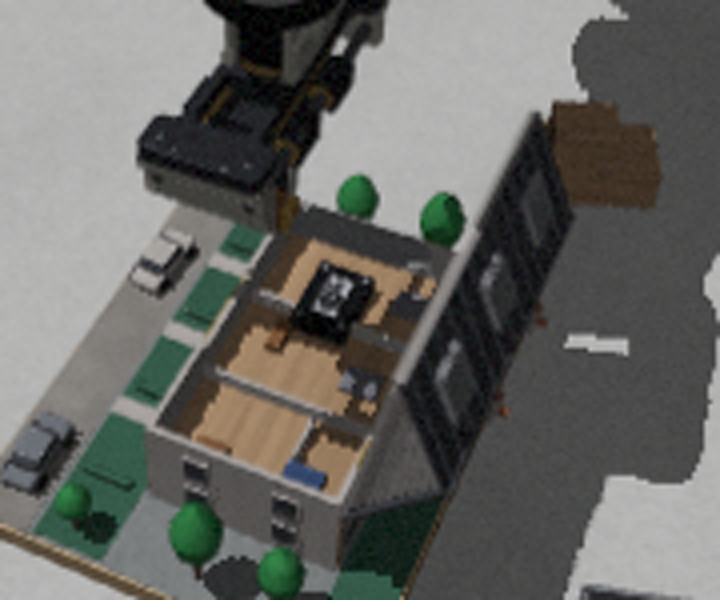

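The roof leans back past vertical: its eave corners sit near scene px (318,176) and (285,242), about 1.8 rad. The blade is behind it and the loft is open, with the black battery pack near scene px (268,221). I'll give it one last gentle push, then retreat and locate the cap numerically.

Request:
carry_out(steps=[0.08,0,0.01,0,0,0,0.08,0,0.01,0,0,0,0.03,0,0.01,0,0,0,0,0,0,0,0,0])

```text
time: 17.6
position: [611.2, 93.5, 180.6]
tool_rot: [0.793, 0.609, -0.0, -0.0]
ft_force: [0.0, -0.3, -0.4]
grip_width: 17.6
grasp_force: 55.0
```

Request:
carry_out(steps=[-0.2,0,0,0,0,0,-0.3,0,0,0,0,0,-0.3,0,0,0,0,0,0,0,0,0,0,0,0,0,0,0,0,0])

```text
time: 18.23
position: [590.5, 15.6, 181.0]
tool_rot: [0.794, 0.608, 0.0, 0.0]
ft_force: [0.1, 0.6, -1.2]
grip_width: 17.6
grasp_force: 55.0
```

```bash
python3 - <<'E'
from h import *
b=bp(); fs={n:cam(n) for n in("wrist","scene","top")}
for n,f in fs.items():
    cv2.imwrite(f"pics/{n}9.png",f["color"])
    box=proj(f,[W(22+i,46+j,81+k) for i in(-22,22) for j in(-28,28) for k in (-7,7)]); c=proj(f,[W(22,46,88),W(22,60,88)])
    lo=box.min(0).astype(int)-8; hi=box.max(0).astype(int)+8; lo=lo.clip(0); print(n,"pred cap top",c.round(1).tolist(),"roi",lo,hi)
    hsv=cv2.cvtColor(f["color"],cv2.COLOR_BGR2HSV)[lo[1]:hi[1],lo[0]:hi[0]]
    blk=((hsv[...,2]<45)).astype(np.uint8); nn,l,st,ce=cv2.connectedComponentsWithStats(blk); i=1+np.argmax(st[1:,4]); print(" black",st[i]+np.r_[lo,0,0,0],(ce[i]+lo).round(1))
    hull=cv2.convexHull(np.argwhere(l==i)[:,::-1].astype(np.int32)); m=np.zeros_like(blk); cv2.fillConvexPoly(m,hull,1)
    gr=((m>0)&(hsv[...,2]>70)&(hsv[...,1]<60)).astype(np.uint8); nn,l,st,ce=cv2.connectedComponentsWithStats(gr)
    for j in range(1,nn):
        if st[j,4]>3: print("  grey",st[j]+np.r_[lo,0,0,0],(ce[j]+lo).round(1), B.inv().apply(plane(f,[ce[j]+lo],88)[0]-C).round(1))
E
```

```text
board TCP [-6.78e+01  1.00e-01  1.81e+02] [ 7.4930e+01 -1.0000e-02  1.7999e+02] F [ 0.6  0.1 -1.2] t 18.23 grip 55.0
wrist pred cap top [[195.3, 83.6], [177.5, 83.9]] roi [150  45] [240 120]
 black [ 158   60   68   51 2291] [191.5  85.2]
  grey [216  64   5   6  20] [218.   66.4] [34.7 27.9 88. ]
  grey [163  65   4   5  15] [164.2  66.9] [34.9 69.8 88. ]
  grey [225  68   1  19  19] [225.  77.] [26.8 22.7 88. ]
  grey [173  76  39  20 391] [190.3  85.9] [20.3 50.  88. ]
  grey [217 102   5   5  19] [218.8 104. ] [ 6.3 28.  88. ]
  grey [165 103   4   4  11] [166.2 104.3] [ 6.5 69.9 88. ]
scene pred cap top [[266.8, 218.0], [268.8, 214.5]] roi [246 200] [286 239]
 black [254 212  24  22 271] [266.1 222.8]
top pred cap top [[235.2, 149.9], [233.9, 154.3]] roi [217 131] [253 169]
 black [228 133  25  36 339] [240.2 152.1]
  grey [243 135   6   7  13] [245.2 137.8] [ 3.9  2.1 88. ]
  grey [233 153   2   5   8] [233.4 154.6] [23.3 61.2 88. ]
  grey [236 153   3   5   7] [236.9 154.9] [13.2 59.1 88. ]
```

```bash
python3 - <<'E'
from h import *
im=cv2.imread("pics/wrist9.png"); 
g=cv2.cvtColor(im,cv2.COLOR_BGR2GRAY)
print("cols",list(range(156,228,2)))
for y in range(58,113,2): print(y," ".join(f"{v:3d}" for v in g[y,156:228:2]))
f=cam("wrist")
for x,y,z in ((22,46,88),(22,46,74),(16,40,88),(28,52,88),(16,52,88)): print((x,y,z),proj(f,[W(x,y,z)]).round(1))
E
```

```text
cols [156, 158, 160, 162, 164, 166, 168, 170, 172, 174, 176, 178, 180, 182, 184, 186, 188, 190, 192, 194, 196, 198, 200, 202, 204, 206, 208, 210, 212, 214, 216, 218, 220, 222, 224, 226]
58  72  71  74  72  72  70  71  71  69  68  70  67  69  69  67  70  69  68  68  67  68  68  69  71  70  69  71  94  79  59  70  68  68  68  68  70
60  66  67  65  65  64  64  65  62  63  63  63  66  65  65  64  65  65  65  64  63  61  61  61  59  62  60  62  78  65  49  57  56  55  54  54  67
62  70  32  13  15  10  10  13  13  13  17  14  10  18  13  15  13  15  15  13  17  14  13  15  17  16  11  16  15  16  17  17  17  15  14  14  52
64  69  30  12  28  57  29  14  11  11  13  12  15  12  15  12  15  14  16  17  15  16  14  17  15  15  14  15  15   8  14  49  71  52  16  14  72
66  72  31  15  65  72  68  14  16  11  13  15  14  15  16  15  10  14  17  10  14  15  15  16  15  14  14  15  13  16  21  77  76  74  19  31  74
68  70  33  10  67  72  71  10  14  12  14  14  11  16  14  13  18  17  16  14  13  15  14  16  20  19  13  16  16  15  17  59  76  66  14  48  73
70  72  41  14  14  52  28   8  
[... 2653 characters left out ...]
 12  15   8  10  14  16  13  11  13  12  13  15  15  11  10  13   9  12  12  10  12  15  31  73  71  25  35  71
108  73  75  58  25  13  31  17   7  15  15  14   8  11   6  14  13  15  14  11  13  15   8  14  14  17  13  18  11  12  12  11  13  13  12  23  71
110  73  73  62  26  24  27  28  28  28  23  26  25  26  29  26  29  26  30  27  27  30  29  32  29  30  28  31  33  39  26  34  34  36  36  44  69
112  69  69 109 134  71  69  68  68  68  70  68  70  66  68  69  67  68  68  69  67  70  73  75  72  73  75  74  85  94  56  74  75  74  75  74  71
(22, 46, 88) [[195.6  84.6]]
(22, 46, 74) [[198.5  85.1]]
(16, 40, 88) [[203.5  92.4]]
(28, 52, 88) [[187.6  76.7]]
(16, 52, 88) [[188.3  92.6]]
```

The intensity map shows the cap at cols 190–205, rows 78–93, so board (21.5, 44.7). That's within 1.5 mm of the stated place, and its free slot lies on the +y side (cols 175–189). Pitch the knife nose-down 25° beside it at y = 16.

```bash
python3 - <<'E'
from h import *
bp(); im=cv2.imread("pics/wrist9.png"); g=cv2.cvtColor(im,cv2.COLOR_BGR2GRAY)
for y in (150,180,205):
    e=np.abs(np.diff(cv2.GaussianBlur(im,(3,3),0)[y].astype(float).sum(1))); l=215+np.argmax(e[215:240]); r=265+np.argmax(e[265:290]); print(y,l,r)
f=cam("wrist"); p,q,s=pose(); print(proj(f,[p+q.apply([a,b,-11.4]) for a in(30,50) for b in(-13,13)]).round(1).tolist())
plan([(W(-64.5,16,160),down(YAW,25),5),(W(-64.5,16,110.2),down(YAW,25),6)],nd=3)
E
```

```text
board TCP [-66.9   0.2 180.8] [  75.01   -0.   -180.  ] F [ 0.1  0.4 -1.4] t 18.43 grip 55.0
150 225 278
180 215 286
205 227 277
[[229.9, 197.2], [280.3, 197.3], [229.1, 159.0], [281.3, 159.0]]
[0.005, -0.032, 0.042, 0, -0.167, 0, 0.008, -0.031, 0.041, 0, -0.166, 0, 0.013, -0.032, 0.04, 0, -0.167, 0, 0.015, -0.032, 0.038, 0, -0.167, 0, 0.019, -0.031, 0.038, 0, -0.166, 0, 0.035, 0, 0.075, 0, 0, 0, 0.035, 0, 0.075, 0, 0, 0, 0.035, 0, 0.076, 0, 0, 0, 0.035, 0, 0.075, 0, 0, 0, 0.035, 0, 0.075, 0, 0, 0]
[0.035, 0, 0.075, 0, 0, 0]
end [576.   22.9 110.2]
```

Request:
carry_out(steps=[0.005,-0.032,0.042,0,-0.167,0,0.008,-0.031,0.041,0,-0.166,0,0.013,-0.032,0.04,0,-0.167,0,0.015,-0.032,0.038,0,-0.167,0,0.019,-0.031,0.038,0,-0.166,0,0.035,0,0.075,0,0,0,0.035,0,0.075,0,0,0,0.035,0,0.075,0,0,0,0.035,0,0.075,0,0,0,0,0,0,0,0,0])

```text
time: 19.73
position: [575.6, 22.2, 126.3]
tool_rot: [0.775, 0.594, -0.172, 0.131]
ft_force: [-0.1, -0.6, -1.0]
grip_width: 17.6
grasp_force: 55.0
```

```bash
python3 - <<'E'
from h import *
bp(); f=cam("wrist"); p,q,s=pose(); cv2.imwrite("pics/w10.png",f["color"]); print("tip",B.inv().apply(p+q.apply([104,-1.4,-12.4])-C).round(1))
plan([(W(-64.5,16,110.2),down(YAW,25),2)],nd=3)
E
```

```text
board TCP [-65.3  16.1 126.3] [  74.97   25.   -179.94] F [-0.6 -0.1 -1. ] t 19.73 grip 55.0
tip [34.4 17.2 94.1]
[0.038, 0, 0.074, -0.001, 0, -0.001, 0.038, -0.001, 0.074, 0, 0, 0]
end [575.9  22.9 110.2]
```

Request:
carry_out(steps=[0.038,0,0.074,0,0,0,0.036,0,0.07,0,0,0,0,0,0,0,0,0,0,0,0,0,0,0])

```text
time: 20.27
position: [576.2, 23.1, 110.8]
tool_rot: [0.775, 0.594, -0.172, 0.132]
ft_force: [0.5, -0.7, -1.3]
grip_width: 17.4
grasp_force: 55.0
```

Request:
carry_out(steps=[0,-0.05,0,0,0,0,0,-0.03,0,0,0,0,0,-0.02,0,0,0,0,0,0,0,0,0,0])

```text
time: 20.78
position: [566.5, 25.7, 110.9]
tool_rot: [0.775, 0.594, -0.172, 0.132]
ft_force: [1.2, 0.4, -0.6]
grip_width: 17.4
grasp_force: 55.0
```

Request:
carry_out(steps=[0,-0.03,0,0,0,0,0,-0.03,0,0,0,0,0,0,0,0,0,0])

```text
time: 21.15
position: [560.4, 27.3, 110.8]
tool_rot: [0.775, 0.594, -0.172, 0.132]
ft_force: [0.2, 0.2, -0.2]
grip_width: 17.6
grasp_force: 55.0
```

```bash
python3 - <<'E'
from h import *
bp(); f=cam("wrist"); p,q,s=pose(); cv2.imwrite("pics/w11.png",f["color"]); print("tip",B.inv().apply(p+q.apply([104,-1.4,-12.4])-C).round(1),s["torque"].round(2))
print("cap 0 / 14:",proj(f,[W(21.5,44.7,88),W(21.5,58.7,88)]).round(1).tolist())
E
```

```text
board TCP [-64.3  32.1 110.8] [  74.98   24.99 -179.99] F [ 0.2 -0.2 -0.2] t 21.15 grip 55.0
tip [35.2 33.4 78.1] [ 0.22 -0.    0.03]
cap 0 / 14: [[227.7, 80.5], [197.3, 80.7]]
```

Request:
carry_out(steps=[0,-0.03,0,0,0,0,0,-0.03,0,0,0,0,0,0,0,0,0,0])

```text
time: 21.58
position: [554.8, 28.9, 110.8]
tool_rot: [0.775, 0.594, -0.172, 0.132]
ft_force: [1.6, -0.8, -1.0]
grip_width: 17.3
grasp_force: 55.0
```

Request:
carry_out(steps=[0,-0.02,0,0,0,0,0,0,0,0,0,0])

```text
time: 21.82
position: [553.6, 29.2, 111.0]
tool_rot: [0.775, 0.594, -0.171, 0.132]
ft_force: [5.1, -3.1, -1.6]
grip_width: 17.4
grasp_force: 55.2
```

```bash
python3 - <<'E'
from h import *
bp(); f=cam("wrist"); p,q,s=pose(); cv2.imwrite("pics/w12.png",f["color"]); print("tip",B.inv().apply(p+q.apply([104,-1.4,-12.4])-C).round(1),s["torque"].round(2))
print("cap 0 / 14:",proj(f,[W(21.5,44.7,88),W(21.5,58.7,88),W(21.5,52.7,88),W(21.5,64.7,88)]).round(1).tolist())
g=cv2.cvtColor(f["color"],cv2.COLOR_BGR2GRAY)
print("cols",list(range(160,290,3)))
for y in range(60,112,4): print(y," ".join(f"{v:3d}" for v in g[y,160:290:3]))
E
```

```text
board TCP [-64.3  39.2 111. ] [ 74.92  24.97 179.87] F [-1.7 -5.7 -1.6] t 21.82 grip 55.2
tip [35.2 40.4 78.4] [-0.26 -1.07  0.02]
cap 0 / 14: [[243.0, 80.3], [212.5, 80.4], [225.6, 80.3], [199.5, 80.5]]
cols [160, 163, 166, 169, 172, 175, 178, 181, 184, 187, 190, 193, 196, 199, 202, 205, 208, 211, 214, 217, 220, 223, 226, 229, 232, 235, 238, 241, 244, 247, 250, 253, 256, 259, 262, 265, 268, 271, 274, 277, 280, 283, 286, 289]
60  61  62  62  62  64   9  13   9  12  13  13   5  40  86  86  42  43  42  44  46  43  44  44  85  78  79  73  77  76  75  78  81  78  75  78  74  76  74  76  72  51  10  11  64
64  62  61  62  62  63  12  10   8  16   4  11  11  41 188  66  45  44  46  41  45  47  43  40  70  77  77  72  75  77  76  78  80  77  76  74  74  76  76  76  73  77  11   8  58
68  56  57  58  57  57  21  12   5  13   5  14   6  14 235  45  36  41  45  48  48  34  49  37  75  77  78  72  76  76  77  78  80  76  73  76  74  74  73  75  74  76  21   9 171
72  62  61  60  62  63  52  11  14   9   8   9  11   8  85  48  31  20  46  46  48  11  47  34  75  76  77  73  75  76  76  78  78  7
[... 959 characters left out ...]
 185  65  58  12   8  63  61  47   8  12   3  45  45  46  46  48  29  13  13  74  75  75  72  73  74  73  74  79  75  72  73  72  73  72  74  72  72  62  40  40
100 174 174 175 174 175 174  61  11  10  65  64  62   4  11  10  17  46  46  47  50  48  13  10  74  76  75  69  73  73  73  74  79  75  74  74  73  74  72  73  75  73  63 120 124
104 180 180 181 182 181 181  83   9  12  12  26  10  10   9   7  11  45  47  45  49  11  10   7  74  75  75  70  73  73  73  75  77  75  73  73  72  75  72  73  73  72  64 129 127
108 183 184 184 184 184 186 184  65  67  66  66  64  65  64  65  67  65  66  83  65  66  66  63  73  73  73  69  72  75  72  75  77  74  74  72  71  73  72  70  71  72  70 124 122
```

The force jumped to about 6 N along −y with the blade edge 14.7 mm beyond the cap's starting edge, so it's at its end stop. Back off sideways, then rise.

Request:
carry_out(steps=[0,0.05,0,0,0,0,0,0.05,0,0,0,0,-0.085,0,-0.18,0,0,0,-0.127,0,-0.272,0,0,0,-0.127,0,-0.272,0,0,0,0,0,0,0,0,0,0,0,0,0,0,0])

```text
time: 22.75
position: [562.1, 26.6, 190.4]
tool_rot: [0.775, 0.594, -0.172, 0.131]
ft_force: [-0.1, 0.2, -0.7]
grip_width: 17.4
grasp_force: 55.0
```

```bash
python3 - <<'E'
from h import *
bp(); f=cam("wrist"); p,q,s=pose(); cv2.imwrite("pics/w13.png",f["color"])
g=cv2.cvtColor(f["color"],cv2.COLOR_BGR2GRAY)
for t in (0,14): print(t,proj(f,[W(21.5,44.7+t+d,88) for d in(-6,6)]).round(1).tolist())
c=proj(f,[W(21.5,52,88)])[0].astype(int); xs=list(range(c[0]-40,c[0]+41,2)); print(xs[0],xs[-1])
for y in range(c[1]-14,c[1]+15,3): print(y," ".join(f"{v:3d}" for v in g[y,xs]))
t=cam("scene"); cv2.imwrite("pics/s13.png",t["color"])
# roof angle: compare scene with s8 position of far eave corner
a=cv2.cvtColor(cv2.imread("pics/scene9.png"),cv2.COLOR_BGR2GRAY); b=cv2.cvtColor(t["color"],cv2.COLOR_BGR2GRAY)
for a_ in (1.6,1.7,1.85): print(a_,proj(t,[W(97-142*np.cos(a_),y,93+142*np.sin(a_)) for y in(-116,-50,0,50,116)]).round(1).tolist())
for y in (180,190,200,210,220,230,238): print(y,"9:",a[y,280:325:2].tolist(),"\n   13:",b[y,280:325:2].tolist())
E
```

```text
board TCP [-64.5  30.3 190.4] [  74.99   25.   -179.96] F [ 0.1  0.1 -0.7] t 22.75 grip 55.0
0 [[241.7, 31.8], [223.3, 31.9]]
14 [[220.2, 31.9], [201.8, 32.2]]
181 261
17  61  25   8   9  10   8   8   7   9  33 113  83  83  83  83  83  85  84  83  84  84  81  83  82  84  82  85  84  84  83  83  83  83  64   7  45  48  51  51  51  53
20  60  44   7  11  12  11  14  13  11  12  83  84  44  42  43  42  44  41  41  44  37  82  83  84  83  84  83  83  84  82  83  83  83  63  14   8  52  49  52  52  52
23  60  49   9   8   8   9  13   3  11  10  73  67  44  36  47  47  47  31  31  48  29  45  43  42  40  38  37  35  36  36  44  44  75  65   8   6  46  52  53  53  52
26  60  53  13  12  10   7   8   9   6  11  65  99 112  40  45  45  45  22  27  47  27  28  28  32  30  32  27  29  28  31  28  29  74  66  10  23  52  51  53  54  56
29  55  58  11  10  10  12   7  10   4   7  57  87 118  14  40  45  45  27  12  45  28  30  29  31  31  28  32  29  29  30  28  30  75  69   6  36  52  52  52  53  53
32  62  61  19   8   9   6   8  12  12  12  51  92 129  37  43  45  45  34   9  46  29  53  69  6
[... 1821 characters left out ...]
, 65, 67, 71, 94, 150, 42, 38, 137, 127, 42, 21, 21, 26, 5, 42, 38, 26]
220 9: [56, 54, 42, 39, 54, 52, 50, 56, 47, 74, 119, 157, 82, 26, 33, 58, 45, 38, 20, 31, 19, 43, 77] 
   13: [51, 50, 38, 39, 56, 50, 50, 54, 47, 118, 119, 155, 84, 21, 37, 60, 40, 45, 22, 25, 24, 100, 179]
230 9: [57, 53, 57, 58, 58, 62, 116, 115, 138, 149, 23, 33, 20, 34, 17, 37, 48, 31, 18, 48, 55, 67, 76] 
   13: [59, 58, 51, 55, 52, 62, 115, 117, 139, 151, 17, 34, 27, 25, 13, 37, 45, 32, 24, 47, 55, 157, 76]
238 9: [55, 52, 85, 132, 115, 115, 129, 154, 55, 21, 39, 65, 42, 26, 33, 15, 31, 45, 81, 75, 74, 75, 76] 
   13: [139, 54, 57, 60, 119, 119, 128, 154, 53, 18, 33, 66, 46, 23, 34, 23, 31, 47, 79, 78, 79, 78, 80]
```

```bash
python3 - <<'E'
from h import *
for n in ("w4raw","wrist9","w12","w13"):
    im=cv2.imread(f"pics/{n}.png"); o=[]
    for y in (90,110,130,150,170,190,205):
        e=np.abs(np.diff(cv2.GaussianBlur(im,(3,3),0)[y].astype(float).sum(1))); o.append((y,int(215+np.argmax(e[215:240])),int(265+np.argmax(e[265:290]))))
    print(n,o)
f=cam("wrist"); g=cv2.imread("pics/w13.png"); 
for y in (29,35): print(y,g[y,196:252].sum(1).astype(int).tolist() if 0 else (g[y,196:252].astype(int).sum(1)//3).tolist())
g9=cv2.imread("pics/wrist9.png")
for y in (80,86): print("start",y,(g9[y,168:216].astype(int).sum(1)//3).tolist())
print(proj(f,[W(21.5,y,z) for y,z in ((44.7,88),(58.7,88),(44.7,75),(58.7,75),(66.7,75),(36.7,75))]).round(1).tolist())
E
```

```text
w4raw [(90, 223, 268), (110, 224, 279), (130, 224, 278), (150, 215, 278), (170, 215, 278), (190, 218, 277), (205, 227, 277)]
wrist9 [(90, 223, 269), (110, 224, 282), (130, 216, 279), (150, 225, 278), (170, 226, 285), (190, 226, 277), (205, 227, 277)]
w12 [(90, 219, 284), (110, 215, 281), (130, 226, 283), (150, 227, 280), (170, 227, 283), (190, 227, 278), (205, 227, 278)]
w13 [(90, 223, 279), (110, 224, 279), (130, 229, 278), (150, 225, 278), (170, 226, 278), (190, 226, 277), (205, 226, 277)]
29 [12, 4, 6, 7, 17, 56, 74, 87, 120, 119, 78, 13, 28, 40, 47, 45, 44, 45, 47, 28, 10, 12, 43, 44, 41, 28, 26, 29, 31, 29, 32, 31, 28, 31, 31, 29, 27, 32, 28, 29, 29, 29, 32, 30, 31, 29, 28, 30, 43, 75, 84, 69, 31, 6, 5, 35]
35 [9, 10, 11, 11, 11, 34, 71, 87, 113, 116, 70, 17, 16, 38, 45, 44, 44, 45, 47, 40, 15, 7, 35, 46, 43, 35, 30, 66, 86, 88, 87, 86, 86, 87, 85, 86, 86, 86, 86, 86, 86, 86, 87, 86, 85, 84, 85, 84, 85, 85, 84, 71, 32, 10, 15, 8]
start 80 [12, 12, 14, 13, 57, 92, 100, 100, 101, 100, 100, 99, 102, 99, 99, 101, 101, 102, 100, 101, 100, 77, 58, 54, 18, 15, 54, 55, 55, 56, 55, 44, 15, 29, 54, 55, 40, 27, 54, 101, 102, 101, 100, 83, 12, 16, 17, 15]
start 86 [12, 15, 10, 15, 40, 84, 102, 73, 35, 36, 34, 33, 35, 36, 33, 36, 35, 35, 35, 33, 37, 27, 51, 54, 22, 14, 41, 53, 54, 55, 54, 50, 15, 24, 52, 54, 41, 23, 28, 32, 49, 80, 103, 86, 22, 14, 11, 13]
[[232.7, 31.9], [211.2, 32.1], [233.7, 26.6], [213.1, 26.8], [201.5, 27.0], [245.4, 26.6]]
```

The cap now sits near 13.3 ± 0.7 mm of its travel, and the blade flexed slightly during the push. A second, firmer push makes sure.

Request:
carry_out(steps=[0.127,0,0.272,0,0,0,0.127,0,0.272,0,0,0,0.083,0,0.175,0,0,0,0,0,0,0,0,0,0,-0.05,0,0,0,0,0,-0.03,0,0,0,0,0,-0.02,0,0,0,0,0,0,0,0,0,0], squeeze=60)

```text
time: 23.9
position: [553.9, 29.2, 112.2]
tool_rot: [0.775, 0.594, -0.171, 0.133]
ft_force: [4.7, -2.9, 0.5]
grip_width: 17.8
grasp_force: 60.1
```

Request:
carry_out(steps=[0,-0.015,0,0,0,0,0,0,0,0,0,0])

```text
time: 24.15
position: [553.1, 29.4, 112.4]
tool_rot: [0.775, 0.594, -0.17, 0.133]
ft_force: [7.2, -3.7, -0.4]
grip_width: 17.8
grasp_force: 60.3
```

Force builds from the same spot and reaches 8 N with the arm pressing on, so this is the hard stop. Back off, rise and level out.

Request:
carry_out(steps=[0,0.05,0,0,0,0,0,0.06,0,0,0,0,-0.085,0,-0.18,0,0,0,-0.127,0,-0.272,0,0,0,-0.127,0,-0.272,0,0,0,0,0,0,0,0,0,0,0,0,0,0,0])

```text
time: 25.02
position: [561.6, 26.8, 190.9]
tool_rot: [0.775, 0.594, -0.172, 0.131]
ft_force: [-0.7, 1.2, -1.2]
grip_width: 17.5
grasp_force: 60.0
```

```bash
python3 - <<'E'
from h import *
bp(); f=cam("wrist"); im=f["color"]; cv2.imwrite("pics/w14.png",im)
c=proj(f,[W(21.5,58.7,88),W(21.5,44.7,88)]); print(c.round(1).tolist()); y=int(c[0,1])
for yy in (y-3,y+3): print(yy,(im[yy,196:252].astype(int).sum(1)//3).tolist())
o=[]
for y in (110,150,190,205):
    e=np.abs(np.diff(cv2.GaussianBlur(im,(3,3),0)[y].astype(float).sum(1))); o.append((y,int(215+np.argmax(e[215:240])),int(265+np.argmax(e[265:290]))))
print(o)
# return: level at mid-height, back to above original place
plan([(W(-170,0,175),down(YAW,0),5),((500,-215,160),down(40),6),((458.9,-339.5,110),down(-8.5),7)])
E
```

```text
board TCP [-64.5  30.8 190.9] [  74.99   25.   -179.95] F [ 1.   1.  -1.2] t 25.02 grip 60.0
[[211.9, 31.8], [233.3, 31.7]]
28 [12, 12, 12, 10, 5, 27, 62, 78, 96, 124, 113, 66, 12, 29, 44, 45, 45, 46, 45, 42, 23, 11, 21, 44, 45, 41, 22, 25, 27, 30, 29, 29, 33, 28, 31, 29, 29, 29, 32, 30, 28, 28, 29, 30, 28, 29, 28, 26, 29, 52, 79, 85, 57, 21, 8, 11]
34 [11, 7, 14, 10, 8, 12, 50, 78, 94, 120, 91, 28, 10, 21, 40, 44, 44, 45, 46, 47, 31, 13, 13, 43, 43, 42, 28, 32, 69, 85, 87, 85, 86, 85, 86, 85, 86, 87, 86, 86, 85, 87, 87, 86, 84, 87, 84, 86, 84, 85, 85, 84, 57, 24, 10, 10]
[(110, 224, 279), (150, 225, 278), (190, 226, 277), (205, 227, 277)]
[-0.18, 0.06, 0.12, -0.001, 0.167, 0, -0.19, 0.06, 0.1, 0, 0.167, 0, -0.19, 0.07, 0.08, -0.001, 0.166, 0, -0.2, 0.06, 0.07, 0, 0.167, 0, -0.21, 0.06, 0.05, -0.001, 0.167, 0, -0.24, -0.05, 0.02, 0, 0, 0.194, -0.24, -0.02, 0.03, 0, 0, 0.194, -0.25, 0.01, 0.02, 0, 0, 0.195, -0.24, 0.02, 0.03, 0, 0, 0.194, -0.24, 0.06, 0.02, 0, 0, 0.195]
[-0.23, 0.07, 0.03, 0, 0, 0.194, -0.16, 0.1, 0.07, 0, 0, 0.231, -0.15, 0.12, 0.07, 0, 0, 0.231, -0.13, 0.13, 0.07, 0, 0, 0.231, -0.11, 0.15, 0.07, 0, 0, 0.231, -0.1, 0.16, 0.08, 0, 0, 0.231, -0.07, 0.17, 0.07, 0, 0, 0.231, -0.06, 0.18, 0.07, 0, 0, 0.231]
end [ 458.5 -339.2  109.9]
```

The cap hasn't moved relative to its plate, so it's at the end, and the knife is still straight in the grip. Return to the mat.

Request:
carry_out(steps=[-0.18,0.06,0.12,0,0.167,0,-0.19,0.06,0.1,0,0.167,0,-0.19,0.07,0.08,0,0.166,0,-0.2,0.06,0.07,0,0.167,0,-0.21,0.06,0.05,0,0.167,0,-0.24,-0.05,0.02,0,0,0.194,-0.24,-0.02,0.03,0,0,0.194,-0.25,0.01,0.02,0,0,0.195,-0.24,0.02,0.03,0,0,0.194,-0.24,0.06,0.02,0,0,0.195])

```text
time: 26.32
position: [510.5, -193.7, 162.4]
tool_rot: [0.922, 0.388, -0.001, -0.001]
ft_force: [0.3, -0.2, -0.1]
grip_width: 18.0
grasp_force: 60.0
```

Request:
carry_out(steps=[-0.23,0.07,0.03,0,0,0.194,-0.16,0.1,0.07,0,0,0.231,-0.15,0.12,0.07,0,0,0.231,-0.13,0.13,0.07,0,0,0.231,-0.11,0.15,0.07,0,0,0.231,-0.1,0.16,0.08,0,0,0.231,-0.07,0.17,0.07,0,0,0.231,-0.06,0.18,0.07,0,0,0.231,0,0,0,0,0,0,0,0,0,0,0,0])

```text
time: 27.58
position: [458.9, -338.5, 110.2]
tool_rot: [0.997, -0.073, -0.0, -0.001]
ft_force: [-0.9, -0.1, -1.1]
grip_width: 17.4
grasp_force: 60.0
```

```bash
python3 - <<'E'
from h import *
bp(); p,q,s=pose(); print(p.round(1),q.as_euler("ZYX",degrees=True).round(2))
plan([((458.9,-339.5,30),down(-8.5),5),((458.9,-339.5,5),down(-8.5),5)],nd=3)
E
```

```text
board TCP [-443.9   35.5  110.2] [-8.3700e+00  4.0000e-02 -1.7994e+02] F [-0.3  0.9 -1.1] t 27.57 grip 60.0
[ 458.9 -338.5  110.2] [-8.3700e+00  4.0000e-02 -1.7994e+02]
[0, 0.002, 0.16, 0, 0, 0.001, 0.001, 0.002, 0.161, -0.001, 0.001, 0.001, 0, 0.003, 0.16, 0, 0, 0.001, 0, 0.002, 0.161, -0.001, 0, 0, 0.001, 0.002, 0.16, 0, 0, 0.001, 0, 0, 0.05, 0, 0, 0, 0, 0, 0.05, 0, 0, 0, 0, 0, 0.05, 0, 0, 0, 0, 0, 0.05, 0, 0, 0, 0, 0, 0.05, 0, 0, 0]
end [ 458.9 -339.5    5. ]
```

Request:
carry_out(steps=[0,0.002,0.16,0,0,0,0,0.002,0.16,0,0,0,0,0.002,0.16,0,0,0,0,0.002,0.16,0,0,0,0,0.002,0.16,0,0,0,0,0,0.1,0,0,0,0,0,0.08,0,0,0,0,0,0.05,0,0,0,0,0,0,0,0,0])

```text
time: 28.7
position: [458.8, -340.1, 7.4]
tool_rot: [0.997, -0.074, -0.0, -0.0]
ft_force: [0.9, -0.1, -0.6]
grip_width: 17.8
grasp_force: 60.0
```

Request:
carry_out(steps=[0,0,0.02,0,0,0,0,0,0.01,0,0,0,0,0,0,0,0,0])

```text
time: 29.08
position: [458.9, -340.1, 4.6]
tool_rot: [0.997, -0.074, 0.0, -0.0]
ft_force: [-0.2, 0.0, -0.8]
grip_width: 17.3
grasp_force: 60.0
```

Request:
carry_out(steps=[0,0,0.01,0,0,0,0,0,0.006,0,0,0,0,0,0,0,0,0])

```text
time: 29.45
position: [458.8, -340.1, 2.9]
tool_rot: [0.997, -0.074, 0.0, -0.0]
ft_force: [-0.3, -0.1, -0.8]
grip_width: 17.7
grasp_force: 60.0
```

Request:
carry_out(steps=[0,0,0.005,0,0,0,0,0,0,0,0,0])

```text
time: 29.7
position: [458.9, -340.1, 2.7]
tool_rot: [0.997, -0.074, 0.0, -0.0]
ft_force: [-1.0, 1.9, 4.7]
grip_width: 17.3
grasp_force: 60.0
```

Contact: the vertical force is now +4.7 N. Release slowly to about 50 mm opening, then rise.

Request:
carry_out(steps=[0,0,-0.003,0,0,0,0,0,0,0,0,0,0,0,0,0,0,0,0,0,0,0,0,0,0,0,0,0,0,0,0,0,0,0,0,0], claw=0.45)

```text
time: 30.45
position: [458.8, -340.1, 2.7]
tool_rot: [0.997, -0.074, 0.0, -0.0]
ft_force: [-0.3, 0.3, -1.1]
grip_width: 51.2
grasp_force: 0.0
```

Request:
carry_out(steps=[0,0,-0.05,0,0,0,0,0,-0.2,0,0,0,0,0,-0.4,0,0,0,0,0,-0.5,0,0,0,0,0,-0.5,0,0,0,0,0,0,0,0,0,0,0,0,0,0,0])

```text
time: 31.32
position: [458.6, -339.9, 168.0]
tool_rot: [0.997, -0.074, 0.0, -0.0]
ft_force: [0.5, -0.2, -0.1]
grip_width: 50.8
grasp_force: 0.0
```

```bash
python3 - <<'E'
from h import *
p,q,s=pose(); print(p.round(1),s["time"],s["ft_force"].round(1))
f=cam("wrist"); hsv=cv2.cvtColor(f["color"],cv2.COLOR_BGR2HSV)
for y in (80,100,120,140,180,200):
    ng=(np.abs(hsv[y,:,0].astype(int)-78)>15)|(hsv[y,:,1]<60); l=r=254
    while ng[l-1] and l>100: l-=1
    while ng[r+1] and r<400: r+=1
    print(y,l,r,plane(f,[[(l+r)/2,y]],16 if y<160 else 27)[0].round(1))
t=cam("top"); m=mask(t,(2,90,40),(20,255,200)); n,l,st,ce=cv2.connectedComponentsWithStats(m)
for i in range(1,n):
    if st[i,4]>25 and ce[i][0]>340: print(st[i],ce[i].round(1))
a=cv2.imread("pics/top0.png"); d=cv2.absdiff(a,t["color"]).max(2)>40
n,l,st,ce=cv2.connectedComponentsWithStats(cv2.morphologyEx(d.astype(np.uint8),cv2.MORPH_OPEN,np.ones((3,3))))
print([(st[i].tolist()) for i in range(1,n) if st[i,4]>20])
sc=cam("scene"); b=cv2.cvtColor(sc["color"],cv2.COLOR_BGR2GRAY)
for y in (180,190,220,230,238): print(y,b[y,280:325:2].tolist())
E
```

```text
[ 458.6 -339.9  168. ] 31.325 [ 0.5 -0.2 -0.1]
80 239 265 [ 551.1 -352.8   16. ]
100 239 266 [ 532.7 -350.6   16. ]
120 239 265 [ 513.9 -347.3   16. ]
140 240 265 [ 494.5 -344.9   16. ]
180 244 261 [ 456.8 -339.3   27. ]
200 244 262 [ 436.2 -336.7   27. ]
[354  99   7   8  33] [356.5 103.1]
[358 167   6  10  54] [360.3 171.4]
[355 186   7  31 135] [357.9 201.3]
[378 187   8  32 185] [381.5 203.5]
[[0, 41, 512, 343, 132370], [118, 147, 11, 15, 130], [234, 148, 6, 5, 30], [473, 161, 28, 53, 494], [120, 163, 5, 10, 36], [198, 170, 12, 7, 45], [255, 174, 15, 8, 74], [217, 176, 16, 11, 108], [273, 177, 8, 6, 35], [357, 178, 7, 7, 44], [244, 180, 5, 5, 21], [213, 186, 8, 5, 29], [234, 186, 12, 11, 79], [357, 189, 5, 22, 91], [381, 201, 3, 9, 27], [509, 282, 3, 12, 31], [221, 326, 8, 7, 38], [234, 327, 7, 4, 27], [232, 342, 41, 31, 531], [198, 344, 6, 4, 23]]
180 [184, 181, 180, 177, 177, 179, 177, 179, 182, 179, 180, 178, 178, 182, 178, 178, 174, 177, 174, 123, 137, 150, 44]
190 [179, 177, 176, 181, 177, 178, 179, 178, 179, 177, 176, 177, 176, 174, 175, 176, 177, 142, 151, 82, 33, 24, 20]
220 [139, 129, 107, 110, 135, 128, 132, 134, 111, 116, 120, 155, 82, 26, 39, 54, 46, 42, 26, 26, 20, 101, 178]
230 [137, 138, 137, 135, 139, 126, 115, 113, 137, 147, 19, 28, 20, 32, 19, 33, 47, 28, 22, 43, 51, 159, 177]
238 [138, 138, 142, 131, 113, 114, 124, 151, 53, 20, 39, 68, 44, 14, 37, 17, 31, 42, 74, 73, 74, 76, 74]
```

```bash
python3 -c "
from workcell import workorder; print(workorder.close_job())"
```

```text
the job is handed in; nothing more can be done
None
```

The job is handed in: the roof was levered open with the knife and rests leaning back at about 1.8 rad, the switch was pushed to its far stop, and the knife lies flat on the mat in its old place; hand-in gave no verdict.

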